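Drill-bit tin from behind the bottles

ROBOT

A 6-joint arm with a two-finger parallel gripper is mounted at the origin on a cart in front of the work surface, level with it; the furniture and walls round the work are solid. World frame = base frame: x ahead of the robot, y to its left, z up, the work surface at z = 0. Lengths are in mm, angles in rad, forces in N, time in s.
With the tool pointing down it reaches from about 375 to 925 mm from the base axis. Payload 5.7 kg.
Tool frame: the origin (TCP) lies between the finger pads; the fingertips stand r.finger_overhang ahead of it and the grasp point (between the pads) lies 5 mm behind it (r.finger_overhang is the distance from the TCP to the fingertips, in mm); z points along the fingers, y is the line along which they close (so a half turn about z gives the same grasp; the last joint's range is limited). The gripper opens to 85 mm and grips with 20 to 120 N. Pads are 22 mm wide; open, the fingers measure 114 mm over their backs; the gripper's body (76 mm by 85 mm) begins 54 mm behind the grasp point. The pads swing forward as they close: fully open they stand 13 mm farther back than shut.
Start: joints at [-1.289, 0.359, 1.51, -0, 1.272, -0.115], TCP at [231.864, -553.357, 245.267] pointing down, gripper open.
Joint ranges: [-2.97, 2.97], [-1.01, 2.36], [0.21, 2.38], [-0.96, 4.11], [0.2, 2.71], [-2.98, 2.98]. Speed limits (rad/s): [2.39, 2.39, 3.14, 3.14, 3.14, 3.14].

INTERFACE

Orientations are given as a rotation vector (axis times angle).
In Python, from bench import r, optics, workorder gives the robot as it stands.
- The arm moves only by the tool move_arm, never from a script. Its argument "increments" is a list of rows, each an object with "delta_pos": the shift along the tool's x, y, z in mm, a list of three; "yaw": the turn about the tool's z in rad; "grip": the opening, from -1 (shut) to 1 (fully open). A call has 1 to 5 rows; each row is the pose to reach, as a shift and turn from the pose commanded when the call began, along the tool's axes at that moment; what a row does not reach only later rows make up. A row lasts 1/12 s, in which the tool goes at most 41.7 mm and 7.16 degrees, less where a joint would pass 70% of its speed; a pose out of reach is approached as far as the arm can. A call with a gripper value outside its range is refused whole. The fingers move at their own pace and stop on an object; "squeeze" is the grip in N (left out, the last holds). Time passes only in rows, so rows that repeat a pose let the fingers close. It gives the time, the measured TCP pose, the force, the opening and the grip force at its end, in the units of the state.
- r.read_state(): the state, without advancing time (a new reading comes with each control period).
- optics.capture(name): name is "side" or "top"; returns a dict with "color" (420x560x3 uint8, red, green, blue), "vertical_fov" (degrees; the focal length in pixels is half the picture's height over the tangent of half this angle, whatever the lens; pixels are square), "cx", "cy" (the principal point, pixels), "k1" (the pictures are not rectified: a ray, as slopes to the right and down, at radius r is drawn at 1 + k1 r^2 times it, then the intrinsics apply), "R" (3x3) and "t" (3): a world point X has camera coordinates R X + t. Camera axes: x right, y down, z forward; pixel columns grow to the right and rows downward; lengths in mm; the calibration is good to about 2 mm. A picture is of the moment at which its call begins. There is no depth.
- workorder.job_done(): hands the job in; it is judged then, once.
The state is a dict: "time_s": time; "joints": joint angles; "dq": joint speeds; "effort": joint torques, N m; "tcp_pos": TCP position; "orientation": TCP orientation; "wrist_force": force on the tool from outside, world axes, zero at the start; "ft_torque": the same for the moment, N m; "width": opening from 0.0 (shut) to 1.0 (fully open); "grip_force": force on a finger pad.
Only numpy, scipy, OpenCV 4.12 (cv2) and the standard library are available. Lean on these libraries where they do the work, as an engineer would, in place of code of your own. Each camera call takes 0.05 s, during which the arm holds its last target. There are 200 camera calls.

TASK

The red drill-bit tin lies on the bench rack behind the red flask, the green oil bottle and the blue spray can. Without shifting the tin, first clear all three onto the black rubber mat, standing; then, while all three stand on the mat, lay the tin flat in the middle of the green-floored tray, lengthwise along it (either way round, lid up), and last put the three back upright on the rack, each on the very spot where it stood at the start. Do not knock any of the three over.

Things in the scene. Friction and masses are not known exactly. Their poses are not given: they have to be found in the camera images.
- flask: Red steel flask with a black cap, 254 tall: round body 68 in diameter up to 212 above its foot, round cap 50 in diameter from 212 to 254 (can be gripped by the cap from above); 0.34 to 0.62 kg, loose. Origin: centre of its foot, z up. Stands on one of the three cork discs of the rack; which one varies.
- oil: Green plastic oil bottle with a pale paper label band and a yellow cap, 165 tall: body 60 in diameter up to 105 above its foot, tapering above that; round cap 39 in diameter from 128 to 165 above its foot (can be gripped by the cap from above). 0.3 kg, loose. Origin: centre of its foot, z up. Stands on one of the three cork discs.
- can: Blue spray can with a pale paper band and a white cap, 190 tall: body 53 in diameter up to 145, cap 45 in diameter from 158 to 190 above its foot (can be gripped by the cap from above); 0.3 kg, loose. Origin: centre of its foot, z up. Stands on one of the three cork discs.
- bit_tin: Red, flat, closed drill-bit tin (the one on the rack; a similar red box far back on the table has no part in this), 67 (its x) by 122 (its y) by 28 high; its lid stays shut; grip it across its x. About 0.26 kg, loose. Origin: centre of its underside, z up; the tin's own middle lies 1 to 2 off the origin towards its -x. Lies on the rack just behind the three (on the side away from the robot), 7 to 22 from them, too close for a finger.
- rack: Bench rack: plywood board 170 (its x, pointing away from the robot) by 310 (its y), top face 18 above the table, with end cleats 14 thick along its two short ends, 34 high above the table. Three flush cork discs, 76 in diameter, centred at x = -40 and y = -100, 0, +100. Fixed to the table. Origin: centre of its underside.
- mat: Black rubber mat for parking things, 300 (its x) by 130 (its y) by 4 thick, to the left or right of the rack, with its long side pointing roughly away from the robot. Fixed. Origin: centre of its underside.
- tray: Shallow wooden tray with a green floor, 200 (its x) by 150 (its y) outside, 16 high, walls 7 thick, its floor 7 above the table; on the other side of the rack from the mat, with its long side pointing roughly away from the robot. Fixed. Origin: centre of its underside.

How it is judged (in metres and radians):
On the way, in this order (a step that is already met when the one before it is completed fails the run):
1. flask, oil bottle and spray can all stand released on the mat, the tin still where it lay (within 20 mm) (x of flask in the frame of mat between -0.15 and 0.15 m and y of flask in the frame of mat between -0.065 and 0.065 m and height (world z) of each of flask, oil, can below 0.012 m and angle between each of flask, oil, can's own z axis and vertical below 0.1 rad and linear speed of each of flask, oil, can below 0.03 m/s and contact force between the fingers and flask below 0.3 N and x of oil in the frame of mat between -0.15 and 0.15 m and y of oil in the frame of mat between -0.065 and 0.065 m and contact force between the fingers and oil below 0.3 N and x of can in the frame of mat between -0.15 and 0.15 m and y of can in the frame of mat between -0.065 and 0.065 m and contact force between the fingers and can below 0.3 N and distance of bit_tin from where it was at the start of the episode below 0.02 m), for 0.2 s.
2. the tin lies released in the tray while the three still stand on the mat (horizontal distance between bit_tin and tray below 0.018 m and angle between the y axis of bit_tin and the x axis of tray, either way round below 0.2 rad and height (world z) of bit_tin below 0.013 m and angle between each of bit_tin, flask, oil, can's own z axis and vertical below 0.1 rad and linear speed of each of bit_tin, flask, oil, can below 0.03 m/s and contact force between the fingers and bit_tin below 0.3 N and x of flask in the frame of mat between -0.15 and 0.15 m and y of flask in the frame of mat between -0.065 and 0.065 m and height (world z) of each of flask, oil, can below 0.012 m and contact force between the fingers and flask below 0.3 N and x of oil in the frame of mat between -0.15 and 0.15 m and y of oil in the frame of mat between -0.065 and 0.065 m and contact force between the fingers and oil below 0.3 N and x of can in the frame of mat between -0.15 and 0.15 m and y of can in the frame of mat between -0.065 and 0.065 m and contact force between the fingers and can below 0.3 N), for 0.2 s.
At the end, for the whole second after the job is handed in: The tin lies flat in the tray, its origin within 18 mm of the tray's middle and its length within 0.2 rad of the tray's; flask, oil bottle and spray can each stand upright within 15 mm of their own starting spot on the rack; all released and at rest (horizontal distance between bit_tin and tray below 0.018 m and angle between the y axis of bit_tin and the x axis of tray, either way round below 0.2 rad and height (world z) of bit_tin below 0.013 m and angle between each of bit_tin, flask, oil, can's own z axis and vertical below 0.1 rad and linear speed of each of bit_tin, flask, oil, can below 0.03 m/s and contact force between the fingers and bit_tin below 0.3 N and distance of each of flask, oil, can from where it was at the start of the episode below 0.015 m and contact force between the fingers and flask below 0.3 N and contact force between the fingers and oil below 0.3 N and contact force between the fingers and can below 0.3 N); the robot touches nothing.
It fails at once if one of the three is knocked over (angle between any of flask, oil, can's own z axis and vertical above 0.7 rad).
It also fails if it takes over 147 s, if anything falls off the work surface, if the arm or the gripper's body presses on something with over 40 N, if the wrist force passes 120 N, or if a joint passes its speed limit or range.

## Working session

There is one attempt and no reset: what is moved stays moved. The work goes in short steps, Python scripts to look and compute and a tool call to move; the robot and the scene stay as the last step left them, time stands still between calls to the robot, and variables do not carry over. Pictures are saved under pics/ and viewed, at most 14 in all, crops included, and the job is handed in when it is done.

Besides the shell and the picture viewer there is one more tool, called after "Request:" as name(argument=value, ...), one argument or row to a line, values as JSON. move_arm: Moves the arm, as the interface text tells. Its arguments: {"type":"object","properties":{"increments":{"type":"array","items":{"type":"object","properties":{"delta_pos":{"type":"array","items":{"type":"number"}},"yaw":{"type":"number"},"grip":{"type":"number"}}}},"squeeze":{"type":"number"}},"required":["increments"]}

```bash
mkdir -p pics
cat > h.py <<'E'
import numpy as np, cv2
from bench import r, optics, workorder
def snap(n,f=None):
    c=optics.capture(n)
    if f: cv2.imwrite('pics/'+f,cv2.cvtColor(c['color'],cv2.COLOR_RGB2BGR))
    h,w=c['color'].shape[:2]; fl=h/2/np.tan(np.radians(c['vertical_fov'])/2)
    c['f']=fl; c['R']=np.array(c['R']); c['t']=np.array(c['t']); return c
def ray(c,uv):
    d=(np.array(uv,float)-[c['cx'],c['cy']])/c['f']; s=d.copy()
    for _ in range(30): s=d/(1+c['k1']*(s@s))
    return -c['R'].T@c['t'], c['R'].T@np.array([s[0],s[1],1])
def onz(c,uv,z):
    o,d=ray(c,uv); return o+d*(z-o[2])/d[2]
def proj(c,X):
    p=c['R']@np.array(X,float)+c['t']; s=p[:2]/p[2]; return s*(1+c['k1']*(s@s))*c['f']+[c['cx'],c['cy']]
E
python3 - <<'E'
from h import *
for n in('side','top'):
    c=snap(n,n+'0.png'); print(n,c['f'],c['cx'],c['cy'],c['k1'],-c['R'].T@c['t'],c['R'][2])
print(r.finger_overhang,r.read_state())
E
```

```text
side 393.5053563559495 278.1719979726284 203.06168787188477 -0.08807076462569886 [ 917.04797875 -530.15805125  718.44548832] [-0.3817008   0.5725131  -0.72562611]
top 538.9844096414365 275.59174936487915 209.1940906265743 0.032003574993101164 [-150.90272645  307.42851264 1183.41736743] [ 0.50278725 -0.22893309 -0.83354341]
14.0 {'time_s': 0.1, 'joints': array([-1.28911241e+00,  3.59443483e-01,  1.51135366e+00,  4.80965784e-05,
        1.27248995e+00, -1.15100859e-01]), 'dq': array([-0.00111727, -0.00332631, -0.0018052 , -0.00073123,  0.00105994,
       -0.00026152]), 'effort': array([-2.56518177e-05, -5.28651023e+01, -2.79351515e+01, -2.16026187e-04,
        5.07544843e-03, -8.47365612e-06]), 'tcp_pos': array([ 231.71283232, -552.80158419,  244.52015366]), 'orientation': array([-3.07831455e+00, -6.18832137e-01,  1.49409102e-04]), 'wrist_force': array([-0.29906965, -0.84952659, -0.78072017]), 'ft_torque': array([ 0.08885412,  0.03318517, -0.02097927]), 'grip_force': 0.0, 'width': 1.0002029768379204}
```

View pics/top0.png

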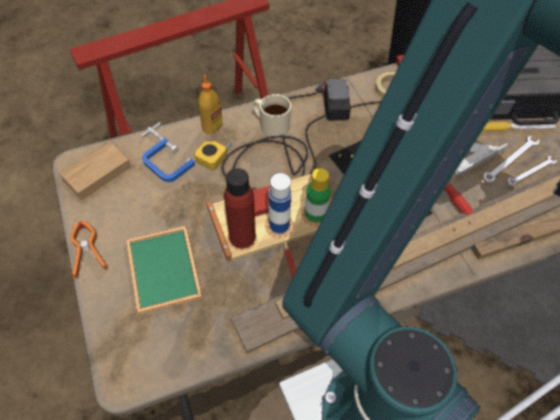

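View pics/side0.png

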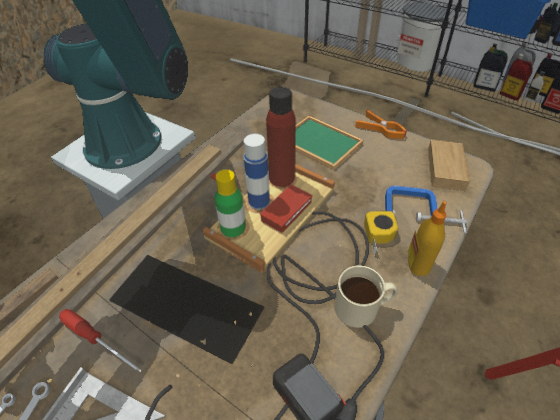

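The top view shows the tray at about (163,268), the flask cap (238,182), the can cap (280,187) and the oil cap (319,180), with the arm hiding the mat. The side view shows the mat at about (187,305), the tin (287,208), and the caps at (280,100), (256,145) and (226,183).

```bash
cat > m.py <<'E'
from h import *
def comp(m,near):
    m=cv2.morphologyEx(m.astype(np.uint8),cv2.MORPH_OPEN,np.ones((2,2)))
    n,l,s,ce=cv2.connectedComponentsWithStats(m)
    d=[np.hypot(*(ce[i]-near)) if s[i,4]>25 else 1e9 for i in range(1,n)]
    return (l==1+int(np.argmin(d))).astype(np.uint8)
def quad(m):
    c=max(cv2.findContours(m,0,1)[0],key=cv2.contourArea); h=cv2.convexHull(c)
    return cv2.boxPoints(cv2.minAreaRect(h)),h[:,0].astype(float)
def rect_on(c,m,z):
    h=quad(m)[1]; P=np.array([onz(c,p,z)[:2] for p in h],np.float32)
    (ce,wh,a)=cv2.minAreaRect(P); b=cv2.boxPoints((ce,wh,a))
    e=b[1]-b[0] if np.hypot(*(b[1]-b[0]))>np.hypot(*(b[2]-b[1])) else b[2]-b[1]
    return np.round(ce,1),np.round(wh,1),round(float(np.arctan2(e[1],e[0])),3)
def hsv(c): 
    return [x.astype(int) for x in cv2.split(cv2.cvtColor(c['color'],cv2.COLOR_RGB2HSV))]
E
python3 - <<'E'
from m import *
s=snap('side');t=snap('top')
for c,n in((s,'side'),(t,'top')):
    H,S,V=hsv(c)
    print(n)
    if n=='side': print('mat',rect_on(c,comp((V<45),(187,305)),4))
    print('tray',rect_on(c,comp((H>60)&(H<90)&(S>100),(325,140) if n=='side' else (163,268)),7))
    if n=='side':
        print('tin',rect_on(c,comp(((H<8)|(H>172))&(S>150)&(V>130),(287,205)),46))
    pts={'flask':((280,100),(238,182)),'can':((256,145),(280,187)),'oil':((226,183),(319,180))}
    for k,p in pts.items():
        p=p[0] if n=='side' else p[1]
        if k=='flask': m=(V<60)
        elif k=='can': m=(S<50)&(V>150)
        else: m=(H>20)&(H<32)&(S>150)&(V>120)
        mm=comp(m,p); y,x=np.nonzero(mm); print(k,x.min(),x.max(),y.min(),y.max(),len(x),x.mean(),y.mean())
d=cv2.cvtColor(s['color'],cv2.COLOR_RGB2BGR)[80:280,170:370]
cv2.imwrite('pics/c1.png',cv2.resize(d,(600,600),interpolation=2))
d=cv2.cvtColor(t['color'],cv2.COLOR_RGB2BGR)[160:310,120:345]
cv2.imwrite('pics/c2.png',cv2.resize(d,(792,528),interpolation=2))
E
```

```text
side
mat (array([ 552.2, -303.2]), array([259.2, 128.1]), 0.116)
tray (array([514.9, 311.8]), array([121.8, 175.6]), -0.134)
tin (array([584. ,   3.4]), array([115.8,  64. ]), 1.478)
flask 270 291 95 115 349 281.05444126074497 105.378223495702
can 245 265 134 149 235 254.82127659574468 140.80851063829786
oil 217 236 171 195 408 226.40196078431373 182.83333333333334
top
tray (array([508.6, 303.4]), array([127.4, 172.6]), -0.133)
flask 228 249 178 196 275 238.05454545454546 188.07636363636362
can 271 291 173 199 404 281.0569306930693 184.86633663366337
oil 313 329 169 190 264 320.50757575757575 178.53787878787878
```

View pics/c1.png

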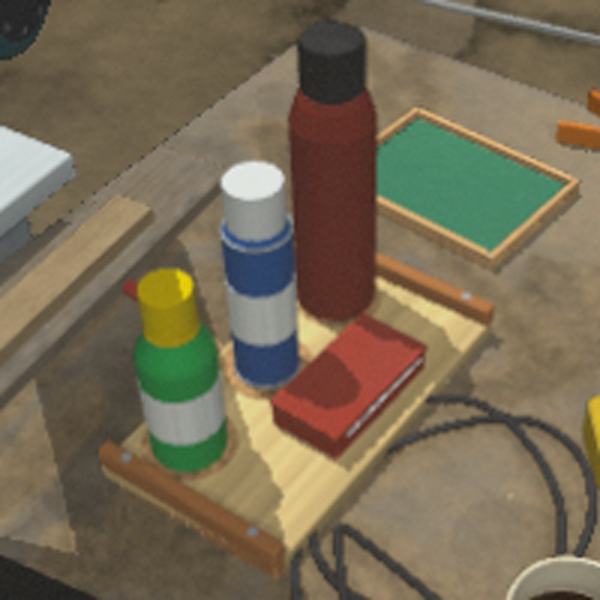

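View pics/c2.png

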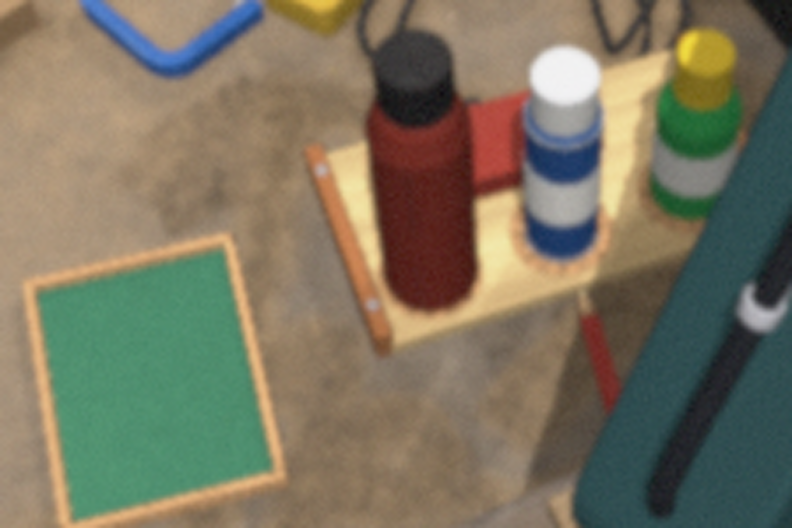

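The crops show the cap-top ellipses, the tray rim and the tin clearly. Next I put them on planes at their known heights, in both views.

Run:
```python
from m import *
s=snap('side');t=snap('top')
S={'flask':(280.7,93.7),'can':(254.3,140),'oil':(225.7,176)}
T={'flask':(237.6,176.5),'can':(280.8,181.3),'oil':(320.6,175.6)}
Z={'flask':272,'can':208,'oil':183}
for k in Z:
    a,b=onz(s,S[k],Z[k]),onz(t,T[k],Z[k])
    o1,d1=ray(s,S[k]);o2,d2=ray(t,T[k])
    q=np.linalg.lstsq(np.c_[d1,-d2],o2-o1,rcond=None)[0]; p1,p2=o1+d1*q[0],o2+d2*q[1]
    print(k,a[:2].round(1),b[:2].round(1),'tri',((p1+p2)/2).round(1),np.linalg.norm(p1-p2).round(1))
tr=[onz(t,p,16)[:2] for p in ((127.1,240.7),(185.6,226.2),(201,296.4),(138.5,310))]
print('tray',np.round(tr,1),np.mean(tr,0))
print('tray side',[onz(s,p,16)[:2].round(1) for p in((309,115.7),(363.3,141),(335,169.3))])
print('rack cleat top front side view',[onz(s,(170+u/3,80+v/3),34)[:2].round(1) for u,v in((108,447),(282,555),(378,258),(492,308))])
print('tin',[onz(s,(170+u/3,80+v/3),46)[:2].round(1) for u,v in((365,318),(425,353),(335,430),(273,400))])
print('tin edge bottom',[onz(s,(170+u/3,80+v/3),18)[:2].round(1) for u,v in((425,370),(338,455),(274,422))])
H,SS,V=hsv(s)
for th in(45,60,75):
    mk=comp((V<th)&(SS<120),(187,305)); h=quad(mk)[1]
    ap=cv2.approxPolyDP(h.astype(np.float32)[:,None],6,True)[:,0]
    print(th,mk.sum(),rect_on(s,mk,4),ap.tolist(),[onz(s,p,4)[:2].round(0).tolist() for p in ap])
d=cv2.cvtColor(s['color'],cv2.COLOR_RGB2BGR)[235:375,90:290]
cv2.imwrite('pics/c3.png',cv2.resize(d,(800,560),interpolation=2))
```

```text
flask [513.   96.9] [506.5  97.5] tri [510.1  98.1 269.6] 4.0
can [506.3   1.2] [501.7  -1.5] tri [ 5.044e+02 -2.000e-01  2.070e+02] 5.0
oil [504.7 -99.8] [ 496.8 -101. ] tri [ 500.8 -100.   180.2] 6.0
tray [[613.7 363.8]
 [596.4 217.3]
 [398.3 245.5]
 [423.6 388.1]] [508.0033645  303.69111263]
tray side [array([427. , 391.8]), array([624.3, 361.8]), array([610.1, 208.5])]
rack cleat top front side view [array([ 460.9, -144.5]), array([ 627.9, -156.1]), array([524.6, 147.7]), array([638.7, 143.1])]
tin [array([560.5,  66.4]), array([621.8,  57.1]), array([603.8, -48.3]), array([547.2, -47.7])]
tin edge bottom [array([619. ,  64.7]), array([606.1, -48.3]), array([545.6, -46.5])]
45 5134 (array([ 552.1, -303.2]), array([259.3, 128.3]), 0.113) [[125.0, 306.0], [164.0, 263.0], [263.0, 310.0], [252.0, 328.0], [177.0, 335.0]] [[430.0, -377.0], [424.0, -254.0], [674.0, -231.0], [678.0, -274.0], [564.0, -365.0]]
60 8138 (array([ 534.1, -304.8]), array([297.7, 129.9]), 0.114) [[111.0, 300.0], [150.0, 257.0], [264.0, 309.0], [230.0, 363.0]] [[394.0, -384.0], [385.0, -259.0], [675.0, -228.0], [683.0, -353.0]]
75 8266 (array([ 534. , -304.8]), array([299.4, 131.6]), 0.111) [[112.0, 298.0], [149.0, 256.0], [264.0, 310.0], [232.0, 364.0]] [[392.0, -379.0], [381.0, -258.0], [676.0, -230.0], [688.0, -352.0]]
```

View pics/c3.png

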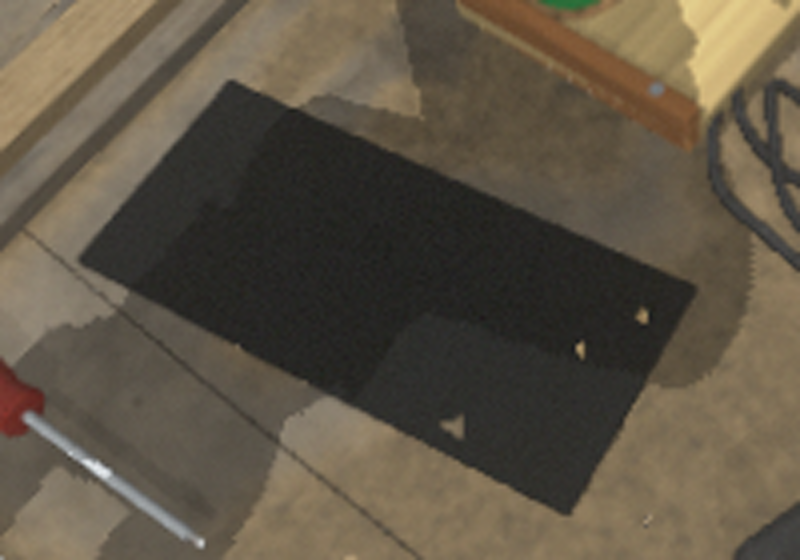

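The mat centre is about (534,-304.5), yaw 0.11, and its measured size, 299x131, matches. Oil, can and flask come to about (501,-100), (504,0) and (510,97), close to the 100 spacing. The tray is about (513,302), yaw -0.134, and the tin about (580,4). I will clear oil, then can, then flask. First move, with a turn.

Request:
move_arm(
  increments=[
    {"delta_pos": [130, -96, -15], "yaw": 0.396, "grip": 1},
    {"delta_pos": [130, -96, -15], "yaw": 0.396, "grip": 1},
    {"delta_pos": [130, -96, -15], "yaw": 0.396, "grip": 1},
    {"delta_pos": [130, -96, -15], "yaw": 0.396, "grip": 1},
    {"delta_pos": [130, -96, -15], "yaw": 0.396, "grip": 1},
  ],
  squeeze=60,
)

```text
time_s: 0.72
tcp_pos: [316.9, -408.6, 260.7]
orientation: [-3.138, -0.005, -0.002]
wrist_force: [0.1, 0.2, -0.8]
width: 1.001
grip_force: 0.0
```

Request:
move_arm(
  increments=[
    {"delta_pos": [92, -154, 0], "grip": 1},
    {"delta_pos": [92, -154, 0], "grip": 1},
    {"delta_pos": [92, -154, 0], "grip": 1},
    {"delta_pos": [92, -154, 0], "grip": 1},
    {"delta_pos": [92, -154, 0], "grip": 1},
  ],
)

```text
invalid input at $.increments[0]: expected keys delta_pos, yaw, grip
```

Request:
move_arm(
  increments=[
    {"delta_pos": [92, -154, 0], "grip": 1},
    {"delta_pos": [92, -154, 0], "grip": 1},
    {"delta_pos": [92, -154, 0], "grip": 1},
    {"delta_pos": [92, -154, 0], "grip": 1},
    {"delta_pos": [92, -154, 0], "grip": 1},
  ],
)

```text
invalid input at $.increments[0]: expected keys delta_pos, yaw, grip
```

Request:
move_arm(
  increments=[
    {"delta_pos": [0, 0, 0], "grip": 1},
    {"delta_pos": [0, 0, 0], "grip": 1},
    {"delta_pos": [0, 0, 0], "grip": 1},
  ],
)

```text
invalid input at $.increments[0]: expected keys delta_pos, yaw, grip
```

Request:
move_arm(
  increments=[
    {"delta_pos": [92, -154, 0], "yaw": 0, "grip": 1},
    {"delta_pos": [92, -154, 0], "yaw": 0, "grip": 1},
    {"delta_pos": [92, -154, 0], "yaw": 0, "grip": 1},
    {"delta_pos": [92, -154, 0], "yaw": 0, "grip": 1},
    {"delta_pos": [92, -154, 0], "yaw": 0, "grip": 1},
  ],
)

```text
time_s: 1.13
tcp_pos: [408.0, -256.3, 260.3]
orientation: [-3.139, -0.006, -0.001]
wrist_force: [-0.3, -0.0, 0.0]
width: 1.005
grip_force: 0.0
```

Request:
move_arm(
  increments=[
    {"delta_pos": [92, -154, 0], "yaw": 0, "grip": 1},
    {"delta_pos": [92, -154, 0], "yaw": 0, "grip": 1},
    {"delta_pos": [92, -154, 0], "yaw": 0, "grip": 1},
    {"delta_pos": [92, -154, 0], "yaw": 0, "grip": 1},
    {"delta_pos": [92, -154, 0], "yaw": 0, "grip": 1},
  ],
)

```text
time_s: 1.55
tcp_pos: [500.7, -102.5, 260.5]
orientation: [-3.14, -0.006, -0.003]
wrist_force: [-0.5, -0.2, 1.1]
width: 1.004
grip_force: 0.0
```

Request:
move_arm(
  increments=[
    {"delta_pos": [0, 0, 0], "yaw": 0, "grip": 1},
    {"delta_pos": [0, 0, 0], "yaw": 0, "grip": 1},
    {"delta_pos": [0, 0, 0], "yaw": 0, "grip": 1},
  ],
)

```text
time_s: 1.8
tcp_pos: [497.9, -107.5, 260.2]
orientation: [3.141, 0.001, -0.001]
wrist_force: [0.1, -0.6, -0.4]
width: 0.999
grip_force: 0.0
```

Request:
move_arm(
  increments=[
    {"delta_pos": [3, -6.5, 40], "yaw": 0, "grip": 1},
    {"delta_pos": [3, -6.5, 80], "yaw": 0, "grip": 1},
    {"delta_pos": [3, -6.5, 95], "yaw": 0, "grip": 1},
    {"delta_pos": [3, -6.5, 95], "yaw": 0, "grip": 1},
    {"delta_pos": [3, -6.5, 95], "yaw": 0, "grip": 1},
  ],
)

```text
time_s: 2.22
tcp_pos: [500.4, -101.2, 164.9]
orientation: [-3.141, 0.002, 0.003]
wrist_force: [1.3, -0.1, 0.4]
width: 0.999
grip_force: 0.0
```

Request:
move_arm(
  increments=[
    {"delta_pos": [0, 0, 0], "yaw": 0, "grip": 1},
    {"delta_pos": [0, 0, 0], "yaw": 0, "grip": 1},
  ],
)

```text
time_s: 2.38
tcp_pos: [502.7, -101.1, 167.1]
orientation: [3.14, -0.0, 0.005]
wrist_force: [0.4, 0.3, -0.1]
width: 0.998
grip_force: 0.0
```

Run:
```python
from h import *
c=snap('side'); print(r.read_state()['tcp_pos'])
d=cv2.cvtColor(c['color'],cv2.COLOR_RGB2BGR)[80:280,170:370]
cv2.imwrite('pics/g1.png',cv2.resize(d,(600,600),interpolation=2))
```

```text
[ 502.63654846 -100.84812753  167.05310003]
```

View pics/g1.png

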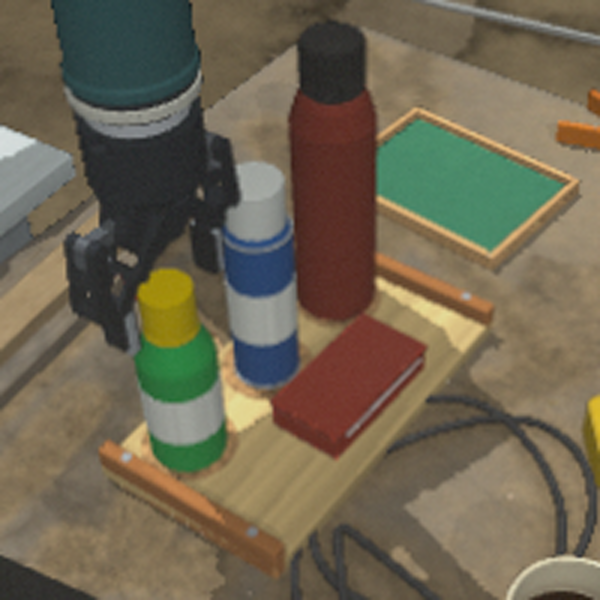

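The fingers straddle the yellow cap: the tips are near (125,345) and (210,270) in the crop. I will check the projection before closing.

Run:
```python
from h import *
c=snap('side'); 
for X in [(502.6,-101-50,153),(502.6,-101+50,153),(502.6,-101,153),(502.6,-101,183),(475,-101,183)]: print(X,(proj(c,X)-[170,80])*3)
```

```text
(502.6, -151, 153) [122.71553617 364.59366041]
(502.6, -51, 153) [211.4955181  278.40287245]
(502.6, -101, 153) [168.60028294 319.99821919]
(502.6, -101, 183) [163.55534279 287.98763999]
(475, -101, 183) [131.72108888 273.74431087]
```

The projection fits; closing on the oil cap.

Request:
move_arm(
  increments=[
    {"delta_pos": [0, 0, 0], "yaw": 0, "grip": -1},
    {"delta_pos": [0, 0, 0], "yaw": 0, "grip": -1},
    {"delta_pos": [0, 0, 0], "yaw": 0, "grip": -1},
    {"delta_pos": [0, 0, 0], "yaw": 0, "grip": -1},
    {"delta_pos": [0, 0, 0], "yaw": 0, "grip": -1},
  ],
  squeeze=50,
)

```text
time_s: 2.9
tcp_pos: [501.7, -99.8, 165.7]
orientation: [3.142, 0.002, 0.001]
wrist_force: [-1.4, 0.8, 5.5]
width: 0.442
grip_force: 49.9
```

Request:
move_arm(
  increments=[
    {"delta_pos": [0, 0, 0], "yaw": 0, "grip": -1},
    {"delta_pos": [0, 0, 0], "yaw": 0, "grip": -1},
    {"delta_pos": [0, 0, 0], "yaw": 0, "grip": -1},
    {"delta_pos": [0, 0, 0], "yaw": 0, "grip": -1},
    {"delta_pos": [0, 0, 0], "yaw": 0, "grip": -1},
  ],
)

```text
time_s: 3.32
tcp_pos: [501.7, -99.9, 165.7]
orientation: [-3.142, -0.001, -0.001]
wrist_force: [-1.2, 0.5, 5.3]
width: 0.441
grip_force: 49.9
```

Request:
move_arm(
  increments=[
    {"delta_pos": [0, 0, 0], "yaw": 0, "grip": -1},
    {"delta_pos": [0, 0, 0], "yaw": 0, "grip": -1},
    {"delta_pos": [0, 0, 0], "yaw": 0, "grip": -1},
  ],
)

```text
time_s: 3.57
tcp_pos: [501.7, -99.9, 165.7]
orientation: [-3.142, -0.001, -0.001]
wrist_force: [-0.5, -0.2, 5.8]
width: 0.442
grip_force: 49.8
```

Request:
move_arm(
  increments=[
    {"delta_pos": [0, 0, -10], "yaw": 0, "grip": -1},
    {"delta_pos": [0, 0, -30], "yaw": 0, "grip": -1},
    {"delta_pos": [0, 0, -55], "yaw": 0, "grip": -1},
    {"delta_pos": [0, 0, -75], "yaw": 0, "grip": -1},
    {"delta_pos": [0, 0, -80], "yaw": 0, "grip": -1},
  ],
)

```text
time_s: 3.98
tcp_pos: [503.0, -100.4, 248.5]
orientation: [3.14, 0.001, 0.007]
wrist_force: [0.6, -0.4, -3.8]
width: 0.443
grip_force: 50.8
```

Request:
move_arm(
  increments=[
    {"delta_pos": [-4, 15, 0], "yaw": 0, "grip": -1},
    {"delta_pos": [-12, 42, 0], "yaw": 0, "grip": -1},
    {"delta_pos": [-22, 74, 0], "yaw": 0, "grip": -1},
    {"delta_pos": [-32, 106, 0], "yaw": 0, "grip": -1},
    {"delta_pos": [-42, 138, 0], "yaw": 0, "grip": -1},
  ],
)

```text
time_s: 4.4
tcp_pos: [458.3, -238.6, 244.4]
orientation: [-3.141, -0.003, 0.002]
wrist_force: [1.5, 0.2, -2.4]
width: 0.449
grip_force: 50.9
```

Request:
move_arm(
  increments=[
    {"delta_pos": [-9, 30, 0], "yaw": 0, "grip": -1},
    {"delta_pos": [-16, 57, 0], "yaw": 0, "grip": -1},
    {"delta_pos": [-20, 70, 0], "yaw": 0, "grip": -1},
    {"delta_pos": [-22, 77, 0], "yaw": 0, "grip": -1},
    {"delta_pos": [-22, 77, 0], "yaw": 0, "grip": -1},
  ],
)

```text
time_s: 4.82
tcp_pos: [437.0, -315.6, 244.6]
orientation: [-3.141, 0.002, 0.001]
wrist_force: [0.1, 0.9, -3.0]
width: 0.444
grip_force: 51.1
```

Request:
move_arm(
  increments=[
    {"delta_pos": [0, 0, 20], "yaw": 0, "grip": -1},
    {"delta_pos": [0, 0, 50], "yaw": 0, "grip": -1},
    {"delta_pos": [0, 0, 75], "yaw": 0, "grip": -1},
    {"delta_pos": [0, 0, 80], "yaw": 0, "grip": -1},
    {"delta_pos": [0, 0, 80], "yaw": 0, "grip": -1},
  ],
)

```text
time_s: 5.23
tcp_pos: [436.5, -312.3, 163.4]
orientation: [-3.137, -0.003, 0.006]
wrist_force: [0.7, -0.2, -2.6]
width: 0.442
grip_force: 51.2
```

Request:
move_arm(
  increments=[
    {"delta_pos": [0, 0, 5], "yaw": 0, "grip": -1},
    {"delta_pos": [0, 0, 10], "yaw": 0, "grip": -1},
    {"delta_pos": [0, 0, 13], "yaw": 0, "grip": -1},
    {"delta_pos": [0, 0, 13], "yaw": 0, "grip": -1},
    {"delta_pos": [0, 0, 13], "yaw": 0, "grip": -1},
  ],
)

```text
time_s: 5.65
tcp_pos: [437.8, -315.1, 152.8]
orientation: [3.141, 0.001, 0.001]
wrist_force: [-0.1, -0.6, -3.1]
width: 0.441
grip_force: 51.3
```

Run:
```python
from h import *
c=snap('side','p1.png'); 
for X in [(438,-315,4),(408,-315,4)]: print(proj(c,X))
```

```text
[148.90944567 286.03830407]
[139.08221318 279.53243759]
```

View pics/p1.png

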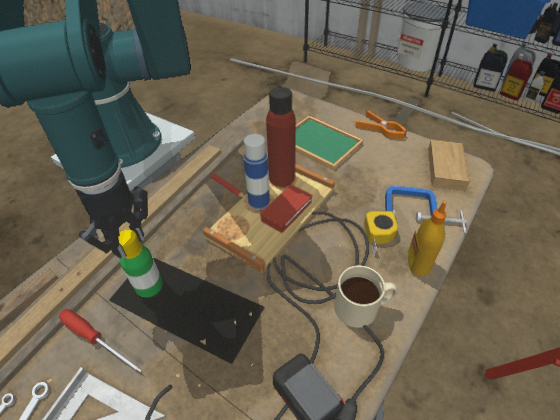

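The oil bottle hangs over the near end of the mat, foot at about (148,290), still off it by a millimetre or so. Lower 2 and release, then go over to the can.

Request:
move_arm(
  increments=[
    {"delta_pos": [0, 0, 1], "yaw": 0, "grip": -1},
    {"delta_pos": [0, 0, 2], "yaw": 0, "grip": -1},
    {"delta_pos": [0, 0, 2], "yaw": 0, "grip": -1},
  ],
)

```text
time_s: 5.95
tcp_pos: [438.2, -315.5, 151.7]
orientation: [3.141, 0.001, 0.002]
wrist_force: [-2.0, 1.9, 7.2]
width: 0.438
grip_force: 52.6
```

Request:
move_arm(
  increments=[
    {"delta_pos": [0, 0, 0], "yaw": 0, "grip": 0.3},
    {"delta_pos": [0, 0, 0], "yaw": 0, "grip": 0.9},
    {"delta_pos": [0, 0, 0], "yaw": 0, "grip": 0.9},
    {"delta_pos": [0, 0, 0], "yaw": 0, "grip": 0.9},
    {"delta_pos": [0, 0, 0], "yaw": 0, "grip": 0.9},
  ],
)

```text
time_s: 6.37
tcp_pos: [437.6, -315.0, 150.3]
orientation: [-3.142, -0.001, -0.0]
wrist_force: [0.4, -0.2, -0.3]
width: 0.953
grip_force: 0.0
```

Request:
move_arm(
  increments=[
    {"delta_pos": [0, 0, -20], "yaw": 0, "grip": 0.9},
    {"delta_pos": [0, 0, -50], "yaw": 0, "grip": 0.9},
    {"delta_pos": [0, 0, -90], "yaw": 0, "grip": 0.9},
    {"delta_pos": [0, 0, -125], "yaw": 0, "grip": 0.9},
    {"delta_pos": [0, 0, -125], "yaw": 0, "grip": 0.9},
  ],
)

```text
time_s: 6.78
tcp_pos: [440.7, -317.8, 282.5]
orientation: [3.133, 0.001, 0.014]
wrist_force: [0.5, -0.4, -0.3]
width: 0.947
grip_force: 0.0
```

Run:
```python
from m import *
c=snap('side','p2.png'); H,S,V=hsv(c)
mm=comp((H>20)&(H<32)&(S>150)&(V>120),(128,245)); y,x=np.nonzero(mm); print(x.min(),x.max(),y.min(),y.max())
X=[438,-315]
print(proj(c,X+[169]),proj(c,X+[150]),proj(c,X+[4]), r.read_state()['tcp_pos'])
mm=comp((H>40)&(H<85)&(S>100),(145,275)); y,x=np.nonzero(mm); print(x.min(),x.max(),y.min(),y.max())
```

```text
116 140 231 259
[125.36522112 237.61687927] [128.44500276 244.01966781] [148.90944567 286.03830407] [ 439.69100724 -316.9374676   279.44179389]
121 153 247 277
```

Request:
move_arm(
  increments=[
    {"delta_pos": [6, -30, 0], "yaw": 0, "grip": 0.53},
    {"delta_pos": [14, -68, 0], "yaw": 0, "grip": 0.53},
    {"delta_pos": [22, -106, 0], "yaw": 0, "grip": 0.53},
    {"delta_pos": [30, -144, 0], "yaw": 0, "grip": 0.53},
    {"delta_pos": [38, -180, 0], "yaw": 0, "grip": 0.53},
  ],
)

```text
time_s: 7.25
tcp_pos: [474.6, -132.8, 274.0]
orientation: [-3.14, -0.0, 0.003]
wrist_force: [1.0, -0.1, -0.4]
width: 0.765
grip_force: 0.0
```

Request:
move_arm(
  increments=[
    {"delta_pos": [8, -38, 0], "yaw": 0, "grip": 0.53},
    {"delta_pos": [16, -76, 0], "yaw": 0, "grip": 0.53},
    {"delta_pos": [24, -110, 0], "yaw": 0, "grip": 0.53},
    {"delta_pos": [28, -135, 0], "yaw": 0, "grip": 0.53},
    {"delta_pos": [28, -135, 0], "yaw": 0, "grip": 0.53},
  ],
)

```text
time_s: 7.67
tcp_pos: [502.9, 4.5, 274.0]
orientation: [-3.139, -0.007, 0.003]
wrist_force: [0.2, 0.1, -1.3]
width: 0.763
grip_force: 0.0
```

Request:
move_arm(
  increments=[
    {"delta_pos": [0, 0, 0], "yaw": 0, "grip": 0.53},
    {"delta_pos": [0, 0, 0], "yaw": 0, "grip": 0.53},
    {"delta_pos": [0, 0, 30], "yaw": 0, "grip": 0.53},
    {"delta_pos": [0, 0, 30], "yaw": 0, "grip": 0.53},
    {"delta_pos": [0, 0, 30], "yaw": 0, "grip": 0.53},
  ],
)

```text
time_s: 8.08
tcp_pos: [501.6, -0.9, 244.0]
orientation: [-3.141, 0.001, 0.007]
wrist_force: [0.4, 0.2, 0.2]
width: 0.765
grip_force: 0.0
```

Request:
move_arm(
  increments=[
    {"delta_pos": [0, 0, 20], "yaw": 0, "grip": 0.53},
    {"delta_pos": [0, 0, 45], "yaw": 0, "grip": 0.53},
    {"delta_pos": [0, 0, 53], "yaw": 0, "grip": 0.53},
    {"delta_pos": [0, 0, 53], "yaw": 0, "grip": 0.53},
    {"delta_pos": [0, 0, 53], "yaw": 0, "grip": 0.53},
  ],
)

```text
time_s: 8.5
tcp_pos: [503.5, -0.4, 193.0]
orientation: [-3.142, -0.0, 0.0]
wrist_force: [0.7, 0.1, 0.6]
width: 0.764
grip_force: 0.0
```

Request:
move_arm(
  increments=[
    {"delta_pos": [0, 0, 0], "yaw": 0, "grip": 0.53},
    {"delta_pos": [0, 0, 0], "yaw": 0, "grip": 0.53},
    {"delta_pos": [0, 0, 0], "yaw": 0, "grip": -1},
    {"delta_pos": [0, 0, 0], "yaw": 0, "grip": -1},
    {"delta_pos": [0, 0, 0], "yaw": 0, "grip": -1},
  ],
)

```text
time_s: 8.92
tcp_pos: [504.2, 0.2, 193.5]
orientation: [-3.141, -0.001, -0.004]
wrist_force: [-0.4, 0.3, 6.3]
width: 0.505
grip_force: 50.4
```

Request:
move_arm(
  increments=[
    {"delta_pos": [0, 0, 0], "yaw": 0, "grip": -1},
    {"delta_pos": [0, 0, 0], "yaw": 0, "grip": -1},
    {"delta_pos": [0, 0, 0], "yaw": 0, "grip": -1},
    {"delta_pos": [0, 0, 0], "yaw": 0, "grip": -1},
    {"delta_pos": [0, 0, 0], "yaw": 0, "grip": -1},
  ],
)

```text
time_s: 9.33
tcp_pos: [504.2, 0.2, 193.5]
orientation: [-3.142, -0.001, -0.003]
wrist_force: [-0.6, 0.5, 6.8]
width: 0.51
grip_force: 50.4
```

Request:
move_arm(
  increments=[
    {"delta_pos": [0, 0, -10], "yaw": 0, "grip": -1},
    {"delta_pos": [0, 0, -30], "yaw": 0, "grip": -1},
    {"delta_pos": [0, 0, -55], "yaw": 0, "grip": -1},
    {"delta_pos": [0, 0, -75], "yaw": 0, "grip": -1},
    {"delta_pos": [0, 0, -80], "yaw": 0, "grip": -1},
  ],
)

```text
time_s: 9.75
tcp_pos: [505.0, -0.1, 275.8]
orientation: [3.141, 0.002, 0.008]
wrist_force: [1.3, 0.6, -3.8]
width: 0.514
grip_force: 51.6
```

Request:
move_arm(
  increments=[
    {"delta_pos": [2, 15, 0], "yaw": 0, "grip": -1},
    {"delta_pos": [4, 45, 0], "yaw": 0, "grip": -1},
    {"delta_pos": [7, 80, 0], "yaw": 0, "grip": -1},
    {"delta_pos": [10, 115, 0], "yaw": 0, "grip": -1},
    {"delta_pos": [14, 150, 0], "yaw": 0, "grip": -1},
  ],
)

```text
time_s: 10.17
tcp_pos: [516.5, -150.9, 271.6]
orientation: [-3.141, -0.003, 0.003]
wrist_force: [0.7, 0.3, -2.7]
width: 0.509
grip_force: 51.9
```

Request:
move_arm(
  increments=[
    {"delta_pos": [4, 35, 0], "yaw": 0, "grip": -1},
    {"delta_pos": [8, 70, 0], "yaw": 0, "grip": -1},
    {"delta_pos": [11, 105, 0], "yaw": 0, "grip": -1},
    {"delta_pos": [13, 135, 0], "yaw": 0, "grip": -1},
    {"delta_pos": [14, 154, 0], "yaw": 0, "grip": -1},
  ],
)

```text
time_s: 10.58
tcp_pos: [531.1, -307.0, 271.2]
orientation: [3.141, -0.001, -0.002]
wrist_force: [0.8, -0.6, -2.7]
width: 0.511
grip_force: 51.9
```

Request:
move_arm(
  increments=[
    {"delta_pos": [0, 0, 0], "yaw": 0, "grip": -1},
    {"delta_pos": [0, 0, 20], "yaw": 0, "grip": -1},
    {"delta_pos": [0, 0, 50], "yaw": 0, "grip": -1},
    {"delta_pos": [0, 0, 75], "yaw": 0, "grip": -1},
    {"delta_pos": [0, 0, 85], "yaw": 0, "grip": -1},
  ],
)

```text
time_s: 11.0
tcp_pos: [529.1, -301.2, 183.2]
orientation: [-3.137, -0.002, 0.009]
wrist_force: [-0.9, 0.7, -3.8]
width: 0.511
grip_force: 52.0
```

Request:
move_arm(
  increments=[
    {"delta_pos": [0, 0, 3], "yaw": 0, "grip": -1},
    {"delta_pos": [0, 0, 6], "yaw": 0, "grip": -1},
    {"delta_pos": [0, 0, 8], "yaw": 0, "grip": -1},
    {"delta_pos": [0, 0, 9.5], "yaw": 0, "grip": -1},
    {"delta_pos": [0, 0, 9.5], "yaw": 0, "grip": -1},
  ],
)

```text
time_s: 11.42
tcp_pos: [532.7, -304.4, 179.5]
orientation: [3.14, 0.001, 0.004]
wrist_force: [-0.6, 0.9, 1.6]
width: 0.508
grip_force: 52.4
```

Touching the mat now (+1.6 N). Release the can, go up and over to the flask.

Request:
move_arm(
  increments=[
    {"delta_pos": [0, 0, 0], "yaw": 0, "grip": 0.3},
    {"delta_pos": [0, 0, 0], "yaw": 0, "grip": 0.9},
    {"delta_pos": [0, 0, 0], "yaw": 0, "grip": 0.9},
    {"delta_pos": [0, 0, 0], "yaw": 0, "grip": 0.9},
    {"delta_pos": [0, 0, 0], "yaw": 0, "grip": 0.9},
  ],
)

```text
time_s: 11.83
tcp_pos: [531.6, -304.0, 178.0]
orientation: [3.141, 0.001, 0.0]
wrist_force: [0.5, 0.1, -0.1]
width: 0.95
grip_force: 0.0
```

Request:
move_arm(
  increments=[
    {"delta_pos": [0, 0, -20], "yaw": 0, "grip": 0.9},
    {"delta_pos": [0, 0, -50], "yaw": 0, "grip": 0.9},
    {"delta_pos": [0, 0, -90], "yaw": 0, "grip": 0.9},
    {"delta_pos": [0, 0, -130], "yaw": 0, "grip": 0.9},
    {"delta_pos": [0, 0, -145], "yaw": 0, "grip": 0.9},
  ],
)

```text
time_s: 12.25
tcp_pos: [533.5, -305.3, 329.0]
orientation: [3.137, 0.001, 0.011]
wrist_force: [0.6, -0.8, -0.5]
width: 0.951
grip_force: 0.0
```

Request:
move_arm(
  increments=[
    {"delta_pos": [-2, -35, 0], "yaw": 0, "grip": 0.9},
    {"delta_pos": [-4, -75, 0], "yaw": 0, "grip": 0.9},
    {"delta_pos": [-6, -115, 0], "yaw": 0, "grip": 0.9},
    {"delta_pos": [-9, -155, 0], "yaw": 0, "grip": 0.9},
    {"delta_pos": [-11, -195, 0], "yaw": 0, "grip": 0.9},
  ],
)

```text
time_s: 12.67
tcp_pos: [519.8, -107.4, 322.9]
orientation: [-3.141, -0.0, -0.0]
wrist_force: [0.8, 0.2, 1.1]
width: 0.953
grip_force: 0.0
```

Request:
move_arm(
  increments=[
    {"delta_pos": [-2, -38, 0], "yaw": 0, "grip": 0.9},
    {"delta_pos": [-4, -75, 0], "yaw": 0, "grip": 0.9},
    {"delta_pos": [-6, -115, 0], "yaw": 0, "grip": 0.9},
    {"delta_pos": [-9, -155, 0], "yaw": 0, "grip": 0.9},
    {"delta_pos": [-11, -185, 0], "yaw": 0, "grip": 0.9},
  ],
)

```text
time_s: 13.08
tcp_pos: [508.5, 78.9, 323.0]
orientation: [-3.141, -0.003, -0.0]
wrist_force: [0.7, -1.2, -0.1]
width: 0.95
grip_force: 0.0
```

Request:
move_arm(
  increments=[
    {"delta_pos": [0, -21, 0], "yaw": 0, "grip": 0.9},
    {"delta_pos": [0, -21, 0], "yaw": 0, "grip": 0.9},
    {"delta_pos": [0, -21, 0], "yaw": 0, "grip": 0.9},
    {"delta_pos": [0, -21, 0], "yaw": 0, "grip": 0.9},
    {"delta_pos": [0, -21, 0], "yaw": 0, "grip": 0.9},
  ],
)

```text
time_s: 13.5
tcp_pos: [509.4, 96.0, 322.8]
orientation: [3.141, -0.001, -0.0]
wrist_force: [-0.2, 0.2, 0.3]
width: 0.95
grip_force: 0.0
```

Run:
```python
from m import *
c=snap('side','p3.png'); print(r.read_state()['tcp_pos'])
```

```text
[509.41084217  95.91026551 322.80640985]
```

View pics/p3.png

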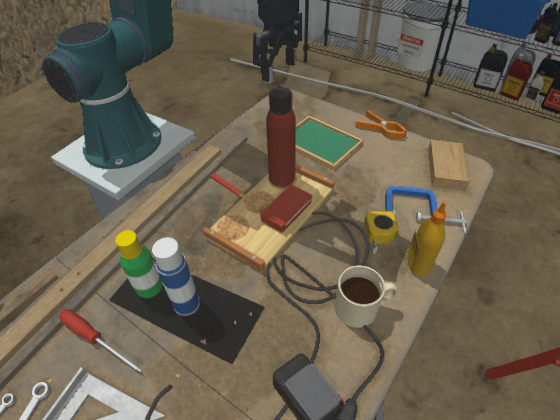

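Oil (140,265) and can (176,280) stand on the mat, and the gripper is over the flask. Next I descend, grip and carry it to the far end of the mat.

Request:
move_arm(
  increments=[
    {"delta_pos": [0, -1, 25], "yaw": 0, "grip": 0.9},
    {"delta_pos": [0, -1, 55], "yaw": 0, "grip": 0.9},
    {"delta_pos": [0, -1, 70], "yaw": 0, "grip": 0.9},
    {"delta_pos": [0, -1, 72], "yaw": 0, "grip": 0.9},
    {"delta_pos": [0, -1, 72], "yaw": 0, "grip": 0.9},
  ],
)

```text
time_s: 13.97
tcp_pos: [508.7, 97.2, 250.1]
orientation: [3.141, -0.001, -0.004]
wrist_force: [-1.5, -0.4, 1.1]
width: 0.95
grip_force: 0.0
```

Request:
move_arm(
  increments=[
    {"delta_pos": [0, 0, 0], "yaw": 0, "grip": 0.9},
    {"delta_pos": [0, 0, 0], "yaw": 0, "grip": 0.9},
    {"delta_pos": [0, 0, 0], "yaw": 0, "grip": -1},
    {"delta_pos": [0, 0, 0], "yaw": 0, "grip": -1},
    {"delta_pos": [0, 0, 0], "yaw": 0, "grip": -1},
  ],
  squeeze=65,
)

```text
time_s: 14.38
tcp_pos: [510.1, 98.4, 252.0]
orientation: [-3.141, -0.001, -0.004]
wrist_force: [2.7, 0.7, 1.9]
width: 0.573
grip_force: 67.0
```

Request:
move_arm(
  increments=[
    {"delta_pos": [0, 0, 0], "yaw": 0, "grip": -1},
    {"delta_pos": [0, 0, 0], "yaw": 0, "grip": -1},
    {"delta_pos": [0, 0, 0], "yaw": 0, "grip": -1},
    {"delta_pos": [0, 0, 0], "yaw": 0, "grip": -1},
    {"delta_pos": [0, 0, 0], "yaw": 0, "grip": -1},
  ],
)

```text
time_s: 14.8
tcp_pos: [510.1, 98.5, 252.0]
orientation: [-3.141, -0.002, -0.004]
wrist_force: [-0.4, 1.8, 6.3]
width: 0.57
grip_force: 66.8
```

Request:
move_arm(
  increments=[
    {"delta_pos": [0, 0, -8], "yaw": 0, "grip": -1},
    {"delta_pos": [0, 0, -25], "yaw": 0, "grip": -1},
    {"delta_pos": [0, 0, -50], "yaw": 0, "grip": -1},
    {"delta_pos": [0, 0, -70], "yaw": 0, "grip": -1},
    {"delta_pos": [0, 0, -80], "yaw": 0, "grip": -1},
  ],
)

```text
time_s: 15.22
tcp_pos: [509.7, 98.1, 333.1]
orientation: [-3.142, -0.001, -0.003]
wrist_force: [0.2, 0.3, -4.8]
width: 0.568
grip_force: 68.1
```

Request:
move_arm(
  increments=[
    {"delta_pos": [3, 10, 0], "yaw": 0, "grip": -1},
    {"delta_pos": [9, 30, 0], "yaw": 0, "grip": -1},
    {"delta_pos": [18, 60, 0], "yaw": 0, "grip": -1},
    {"delta_pos": [28, 93, 0], "yaw": 0, "grip": -1},
    {"delta_pos": [38, 126, 0], "yaw": 0, "grip": -1},
  ],
)

```text
time_s: 15.63
tcp_pos: [546.5, -29.5, 329.1]
orientation: [-3.141, -0.003, 0.005]
wrist_force: [-0.2, -0.0, -4.0]
width: 0.57
grip_force: 68.6
```

Request:
move_arm(
  increments=[
    {"delta_pos": [10, 33, 0], "yaw": 0, "grip": -1},
    {"delta_pos": [20, 66, 0], "yaw": 0, "grip": -1},
    {"delta_pos": [30, 99, 0], "yaw": 0, "grip": -1},
    {"delta_pos": [40, 132, 0], "yaw": 0, "grip": -1},
    {"delta_pos": [50, 165, 0], "yaw": 0, "grip": -1},
  ],
)

```text
time_s: 16.05
tcp_pos: [596.5, -195.0, 328.5]
orientation: [-3.14, -0.001, 0.005]
wrist_force: [1.1, 1.1, -5.4]
width: 0.569
grip_force: 68.6
```

Request:
move_arm(
  increments=[
    {"delta_pos": [10, 33, 0], "yaw": 0, "grip": -1},
    {"delta_pos": [18, 62, 0], "yaw": 0, "grip": -1},
    {"delta_pos": [25, 83, 0], "yaw": 0, "grip": -1},
    {"delta_pos": [29, 96, 0], "yaw": 0, "grip": -1},
    {"delta_pos": [30, 101, 0], "yaw": 0, "grip": -1},
  ],
)

```text
time_s: 16.47
tcp_pos: [627.1, -296.3, 328.4]
orientation: [-3.141, 0.002, 0.004]
wrist_force: [0.3, 0.1, -5.4]
width: 0.574
grip_force: 68.6
```

Request:
move_arm(
  increments=[
    {"delta_pos": [0, 0, 0], "yaw": 0, "grip": -1},
    {"delta_pos": [0, 0, 20], "yaw": 0, "grip": -1},
    {"delta_pos": [0, 0, 50], "yaw": 0, "grip": -1},
    {"delta_pos": [0, 0, 75], "yaw": 0, "grip": -1},
    {"delta_pos": [0, 0, 85], "yaw": 0, "grip": -1},
  ],
)

```text
time_s: 16.88
tcp_pos: [625.0, -290.5, 241.6]
orientation: [-3.137, -0.004, 0.01]
wrist_force: [-2.0, 0.8, -6.0]
width: 0.57
grip_force: 68.7
```

Request:
move_arm(
  increments=[
    {"delta_pos": [0, 0, 3], "yaw": 0, "grip": -1},
    {"delta_pos": [0, 0, 6], "yaw": 0, "grip": -1},
    {"delta_pos": [0, 0, 8], "yaw": 0, "grip": -1},
    {"delta_pos": [0, 0, 9.5], "yaw": 0, "grip": -1},
    {"delta_pos": [0, 0, 9.5], "yaw": 0, "grip": -1},
  ],
)

```text
time_s: 17.3
tcp_pos: [628.6, -294.1, 238.1]
orientation: [3.14, 0.001, 0.004]
wrist_force: [-0.6, 0.6, -0.6]
width: 0.567
grip_force: 69.2
```

Request:
move_arm(
  increments=[
    {"delta_pos": [0, 0, 0.5], "yaw": 0, "grip": 0.4},
    {"delta_pos": [0, 0, 0.5], "yaw": 0, "grip": 0.9},
    {"delta_pos": [0, 0, 0.5], "yaw": 0, "grip": 0.9},
    {"delta_pos": [0, 0, 0.5], "yaw": 0, "grip": 0.9},
    {"delta_pos": [0, 0, 0.5], "yaw": 0, "grip": 0.9},
  ],
)

```text
time_s: 17.72
tcp_pos: [627.8, -294.0, 236.3]
orientation: [3.141, 0.001, 0.001]
wrist_force: [0.6, 1.1, -1.0]
width: 0.95
grip_force: 0.0
```

Request:
move_arm(
  increments=[
    {"delta_pos": [0, 0, -15], "yaw": 0, "grip": 1},
    {"delta_pos": [0, 0, -40], "yaw": 0, "grip": 1},
    {"delta_pos": [0, 0, -70], "yaw": 0, "grip": 1},
    {"delta_pos": [0, 0, -80], "yaw": 0, "grip": 1},
    {"delta_pos": [0, 0, -80], "yaw": 0, "grip": 1},
  ],
)

```text
time_s: 18.13
tcp_pos: [629.3, -294.9, 319.8]
orientation: [3.138, 0.001, 0.01]
wrist_force: [0.6, -0.6, 0.6]
width: 1.0
grip_force: 0.0
```

Request:
move_arm(
  increments=[
    {"delta_pos": [-6, -38, 0], "yaw": -0.12, "grip": 1},
    {"delta_pos": [-12, -76, 0], "yaw": -0.24, "grip": 1},
    {"delta_pos": [-19, -114, 0], "yaw": -0.36, "grip": 1},
    {"delta_pos": [-25, -152, 0], "yaw": -0.48, "grip": 1},
    {"delta_pos": [-30, -190, 0], "yaw": -0.6, "grip": 1},
  ],
)

```text
time_s: 18.55
tcp_pos: [595.8, -102.1, 313.9]
orientation: [-2.997, -0.937, 0.003]
wrist_force: [1.3, -0.4, 0.1]
width: 1.001
grip_force: 0.0
```

Run:
```python
from m import *
c=snap('side','p4.png'); print(r.read_state()['tcp_pos'],r.read_state()['orientation'])
t=snap('top')
for c,n in((c,(287,205)),(t,(263,200))):
    H,S,V=hsv(c); mk=comp(((H<8)|(H>172))&(S>140)&(V>90),n); h=quad(mk)[1]
    ap=cv2.approxPolyDP(h.astype(np.float32)[:,None],3,True)[:,0]
    print(rect_on(c,mk,46)); print([(p.tolist(),onz(c,p,46)[:2].round(0).tolist()) for p in ap])
cv2.imwrite('pics/p4t.png',cv2.resize(cv2.cvtColor(t['color'],cv2.COLOR_RGB2BGR)[160:300,200:360],(640,560),interpolation=2))
```

```text
[594.39966702 -94.79269422 314.04697403] [-2.98588631e+00 -9.51401428e-01  2.86471202e-03]
(array([588.6,  -1.8]), array([133.6,  71. ]), 1.511)
[([292.0, 186.0], [561.0, 67.0]), ([311.0, 198.0], [621.0, 55.0]), ([281.0, 232.0], [616.0, -70.0]), ([264.0, 222.0], [568.0, -66.0]), ([262.0, 214.0], [550.0, -48.0])]
(array([ 720.7, -377.6]), array([62.7, 59. ]), 1.01)
[([359.0, 108.0], [761.0, -367.0]), ([379.0, 110.0], [731.0, -417.0]), ([379.0, 120.0], [697.0, -397.0]), ([372.0, 124.0], [692.0, -371.0]), ([358.0, 118.0], [728.0, -346.0])]
```

View pics/p4.png

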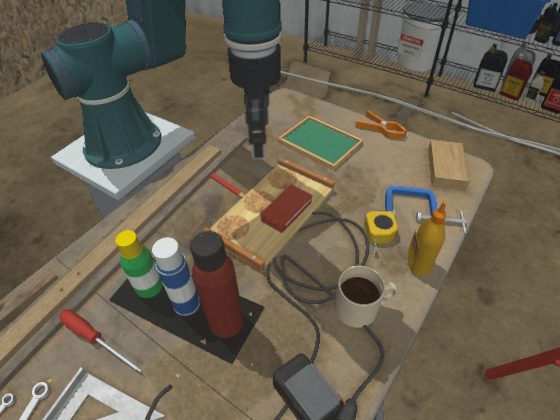

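View pics/p4t.png

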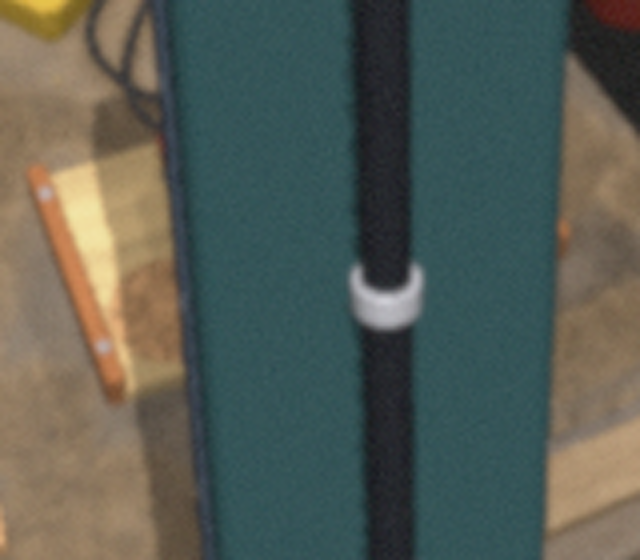

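All three now stand on the mat: oil (142,265), can (176,280) and flask (217,290). The arm hides the tin in the top view, so I cross-check the tin's x from the first top picture, where its back edge showed between flask and can.

Run:
```python
from m import *
t=snap('top')
for u,v,z in((470,105,46),(525,92,46),(475,190,18),(520,182,18)): print(onz(t,(120+u/3.52,160+v/3.52),z).round(1))
```

```text
[613.   23.4  46. ]
[607.8 -18.5  46. ]
[559.6  42.2  18. ]
[553.    9.1  18. ]
```

Request:
move_arm(
  increments=[
    {"delta_pos": [10, -22, 0], "yaw": -0.12, "grip": 1},
    {"delta_pos": [22, -45, 0], "yaw": -0.24, "grip": 1},
    {"delta_pos": [34, -70, 0], "yaw": -0.36, "grip": 1},
    {"delta_pos": [44, -93, 0], "yaw": -0.48, "grip": 1},
    {"delta_pos": [48, -102, 0], "yaw": -0.6, "grip": 1},
  ],
)

```text
time_s: 19.12
tcp_pos: [578.6, 8.9, 314.6]
orientation: [-2.586, -1.78, 0.002]
wrist_force: [-0.3, -0.1, -0.4]
width: 0.998
grip_force: 0.0
```

Request:
move_arm(
  increments=[
    {"delta_pos": [0, 0, 30], "yaw": -0.12, "grip": 1},
    {"delta_pos": [0, 0, 70], "yaw": -0.24, "grip": 1},
    {"delta_pos": [0, 0, 110], "yaw": -0.27, "grip": 1},
    {"delta_pos": [0, 0, 150], "yaw": -0.27, "grip": 1},
    {"delta_pos": [0, 0, 180], "yaw": -0.27, "grip": 1},
  ],
)

```text
time_s: 19.53
tcp_pos: [577.7, 6.3, 131.9]
orientation: [-2.33, -2.103, 0.004]
wrist_force: [-0.2, 0.2, -0.1]
width: 1.0
grip_force: 0.0
```

Request:
move_arm(
  increments=[
    {"delta_pos": [0, 0, 45], "yaw": 0, "grip": 1},
    {"delta_pos": [0, 0, 50], "yaw": 0, "grip": 1},
    {"delta_pos": [0, 0, 50], "yaw": 0, "grip": 1},
    {"delta_pos": [0, 0, 50], "yaw": 0, "grip": 1},
    {"delta_pos": [0, 0, 50], "yaw": 0, "grip": 1},
  ],
)

```text
time_s: 19.95
tcp_pos: [581.2, 6.8, 87.8]
orientation: [2.329, 2.105, 0.004]
wrist_force: [0.6, -0.6, 0.4]
width: 0.997
grip_force: 0.0
```

Run:
```python
from m import *
c=snap('side'); S=r.read_state(); o=S['orientation']; print(S['tcp_pos'],o,2*np.arctan2(-o[1],-o[0]))
cv2.imwrite('pics/p5.png',cv2.resize(cv2.cvtColor(c['color'],cv2.COLOR_RGB2BGR)[130:270,190:350],(640,560),interpolation=2))
```

```text
[581.43395872   6.94000994  88.13696863] [2.32779528 2.10493975 0.0045055 ] -4.812854292532838
```

View pics/p5.png

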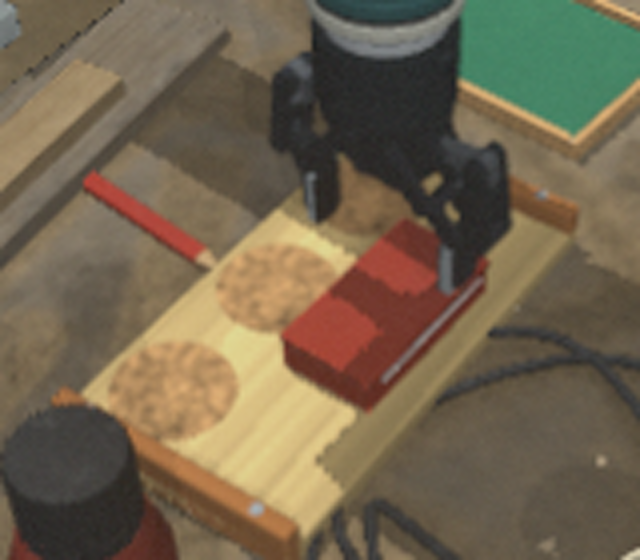

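Run:
```python
from m import *
c=snap('side'); T=np.array([581.4,6.9]); x=np.array([np.cos(-.1),np.sin(-.1)])
P=lambda X:((proj(c,X)-[190,130])*4).round(0)
for z in(74,82,88): print(z,P([*(T+42*x),z]),P([*(T-42*x),z]))
print('at tin top', [P([*(T+s*x),46]) for s in(42,33.5,0,-33.5,-42)])
q=[onz(c,(190+u/4,130+v/4),46)[:2] for u,v in((407,220),(487,262),(372,375),(283,340))]
print(np.round(q,1),np.mean(q,0))
```

```text
74 [444. 296.] [328. 233.]
82 [444. 286.] [327. 223.]
88 [444. 279.] [327. 215.]
at tin top [array([443., 329.]), array([431., 323.]), array([385., 297.]), array([340., 272.]), array([329., 266.])]
[[558.8  69.5]
 [618.4  63.6]
 [607.  -47.8]
 [549.6 -52.3]] [583.45306196   8.23613161]
```

The fingertips (447,290) and (315,220) straddle the tin, off by no more than about 2 mm. Descend.

Request:
move_arm(
  increments=[
    {"delta_pos": [0, 0, 20], "yaw": 0, "grip": 1},
    {"delta_pos": [0, 0, 40], "yaw": 0, "grip": 1},
    {"delta_pos": [0, 0, 48], "yaw": 0, "grip": 1},
    {"delta_pos": [0, 0, 53], "yaw": 0, "grip": 1},
    {"delta_pos": [0, 0, 53], "yaw": 0, "grip": 1},
  ],
)

```text
time_s: 20.47
tcp_pos: [579.4, 7.5, 32.9]
orientation: [-2.329, -2.108, 0.0]
wrist_force: [-0.2, 0.9, 0.7]
width: 0.996
grip_force: 0.0
```

Request:
move_arm(
  increments=[
    {"delta_pos": [0, 0, 0], "yaw": 0, "grip": 1},
    {"delta_pos": [0, 0, 0], "yaw": 0, "grip": 0.7},
    {"delta_pos": [0, 0, 0], "yaw": 0, "grip": 0.4},
    {"delta_pos": [0, 0, 0], "yaw": 0, "grip": 0.4},
    {"delta_pos": [0, 0, 0], "yaw": 0, "grip": 0.4},
  ],
  squeeze=60,
)

```text
time_s: 20.88
tcp_pos: [580.1, 7.4, 34.2]
orientation: [2.328, 2.107, 0.002]
wrist_force: [-1.3, 0.6, 6.8]
width: 0.742
grip_force: 64.8
```

Request:
move_arm(
  increments=[
    {"delta_pos": [0, 0, 0], "yaw": 0, "grip": 0.2},
    {"delta_pos": [0, 0, 0], "yaw": 0, "grip": 0.2},
    {"delta_pos": [0, 0, 0], "yaw": 0, "grip": 0.2},
    {"delta_pos": [0, 0, 0], "yaw": 0, "grip": 0.2},
  ],
)

```text
time_s: 21.22
tcp_pos: [580.1, 7.4, 34.2]
orientation: [2.328, 2.107, 0.002]
wrist_force: [-1.3, -0.1, 6.7]
width: 0.741
grip_force: 64.8
```

Tin gripped (opening 63). Lift, carry it to above the tray, then turn.

Request:
move_arm(
  increments=[
    {"delta_pos": [0, 0, -10], "yaw": 0, "grip": 0.2},
    {"delta_pos": [0, 0, -30], "yaw": 0, "grip": 0.2},
    {"delta_pos": [0, 0, -60], "yaw": 0, "grip": 0.2},
    {"delta_pos": [0, 0, -85], "yaw": 0, "grip": 0.2},
    {"delta_pos": [0, 0, -90], "yaw": 0, "grip": 0.2},
  ],
)

```text
time_s: 21.63
tcp_pos: [582.0, 7.2, 127.5]
orientation: [2.326, 2.104, 0.008]
wrist_force: [1.2, 0.6, -2.2]
width: 0.742
grip_force: 67.0
```

Request:
move_arm(
  increments=[
    {"delta_pos": [20, -7, 0], "yaw": 0, "grip": 0.2},
    {"delta_pos": [50, -17, 0], "yaw": 0, "grip": 0.2},
    {"delta_pos": [80, -27, 0], "yaw": 0, "grip": 0.2},
    {"delta_pos": [112, -37, 0], "yaw": 0, "grip": 0.2},
    {"delta_pos": [143, -48, 0], "yaw": 0, "grip": 0.2},
  ],
)

```text
time_s: 22.05
tcp_pos: [545.0, 155.6, 122.4]
orientation: [-2.33, -2.106, 0.001]
wrist_force: [0.4, -0.0, -2.7]
width: 0.738
grip_force: 66.9
```

Request:
move_arm(
  increments=[
    {"delta_pos": [32, -11, 0], "yaw": 0, "grip": 0.2},
    {"delta_pos": [64, -22, 0], "yaw": 0, "grip": 0.2},
    {"delta_pos": [96, -33, 0], "yaw": 0, "grip": 0.2},
    {"delta_pos": [125, -42, 0], "yaw": 0, "grip": 0.2},
    {"delta_pos": [143.5, -48, 0], "yaw": 0, "grip": 0.2},
  ],
)

```text
time_s: 22.47
tcp_pos: [510.9, 304.8, 122.3]
orientation: [-2.327, -2.108, 0.0]
wrist_force: [-0.9, 0.3, -1.4]
width: 0.74
grip_force: 66.9
```

Request:
move_arm(
  increments=[
    {"delta_pos": [0, 0, 0], "yaw": 0.1, "grip": 0.2},
    {"delta_pos": [0, 0, 0], "yaw": 0.2, "grip": 0.2},
    {"delta_pos": [0, 0, 0], "yaw": 0.31, "grip": 0.2},
    {"delta_pos": [0, 0, 0], "yaw": 0.42, "grip": 0.2},
    {"delta_pos": [0, 0, 0], "yaw": 0.53, "grip": 0.2},
  ],
)

```text
time_s: 22.88
tcp_pos: [511.7, 301.9, 122.2]
orientation: [-2.804, -1.417, 0.002]
wrist_force: [-0.5, -0.1, -2.8]
width: 0.738
grip_force: 67.0
```

Request:
move_arm(
  increments=[
    {"delta_pos": [0, 0, 0], "yaw": 0.11, "grip": 0.2},
    {"delta_pos": [0, 0, 0], "yaw": 0.22, "grip": 0.2},
    {"delta_pos": [0, 0, 0], "yaw": 0.33, "grip": 0.2},
    {"delta_pos": [0, 0, 0], "yaw": 0.44, "grip": 0.2},
    {"delta_pos": [0, 0, 0], "yaw": 0.55, "grip": 0.2},
  ],
)

```text
time_s: 23.3
tcp_pos: [511.8, 301.8, 122.2]
orientation: [3.083, 0.601, -0.002]
wrist_force: [0.4, 0.6, -2.4]
width: 0.737
grip_force: 67.0
```

Request:
move_arm(
  increments=[
    {"delta_pos": [0, 0, 0], "yaw": 0.11, "grip": 0.2},
    {"delta_pos": [0, 0, 0], "yaw": 0.22, "grip": 0.2},
    {"delta_pos": [0, 0, 0], "yaw": 0.33, "grip": 0.2},
    {"delta_pos": [0, 0, 0], "yaw": 0.44, "grip": 0.2},
    {"delta_pos": [0, 0, 0], "yaw": 0.524, "grip": 0.2},
  ],
)

```text
time_s: 23.72
tcp_pos: [511.8, 301.8, 122.2]
orientation: [3.134, -0.218, -0.002]
wrist_force: [0.1, 0.8, -2.9]
width: 0.741
grip_force: 67.0
```

Request:
move_arm(
  increments=[
    {"delta_pos": [0, 0, 0], "yaw": 0, "grip": 0.2},
    {"delta_pos": [0, 0, 0], "yaw": 0, "grip": 0.2},
    {"delta_pos": [0, 0, 0], "yaw": 0, "grip": 0.2},
  ],
)

```text
time_s: 23.97
tcp_pos: [512.1, 301.9, 122.5]
orientation: [3.135, -0.205, -0.001]
wrist_force: [-0.2, 0.4, -2.5]
width: 0.742
grip_force: 67.0
```

Run:
```python
from m import *
c=snap('side'); t=snap('top'); S=r.read_state(); o=S['orientation']; print(S['tcp_pos'],o,2*np.arctan2(-o[1],-o[0]))
for c in(c,t):
    u,v=proj(c,[513,302,50]).astype(int); print(u,v); d=cv2.cvtColor(c['color'],cv2.COLOR_RGB2BGR)
    k='s' if c is not t else 't'; 
    globals()[k]=cv2.resize(d[max(v-70,0):max(v-70,0)+140,u-70:u+70],(400,400),interpolation=2); print(k,u-70,max(v-70,0))
cv2.imwrite('pics/p6.png',np.hstack([s,globals()['t']]))
```

```text
[512.28701716 302.02037878 122.66733784] [ 3.13472919e+00 -2.06529490e-01 -4.94340730e-04] 6.151606837532871
320 129
s 250 59
160 258
t 90 188
```

View pics/p6.png

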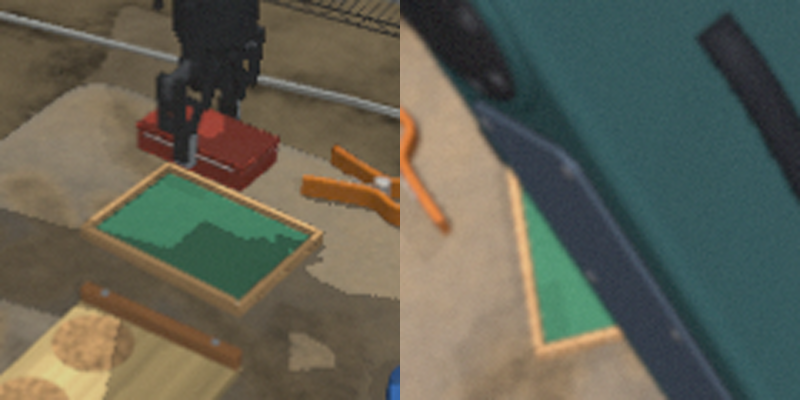

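The tin hangs level above the tray, its fingers at mid-length, and the whole tray rim now shows in the side view. Recompute its centre.

Run:
```python
from m import *
c=snap('side'); f=lambda u,v:(250+u/2.857,59+v/2.857)
q=[onz(c,f(*p),16)[:2] for p in((170,163),(322,234),(241,303),(87,223))]
print(np.round(q,1),np.mean(q,0),[np.hypot(*(q[i]-q[i-1])).round(0) for i in range(4)])
H,S,V=hsv(c); mk=comp((H>60)&(H<90)&(S>80),(325,140)); print(rect_on(c,mk,7))
```

```text
[[429.3 390.9]
 [622.6 361.4]
 [600.8 223. ]
 [409.6 252.4]] [515.56104256 306.92718002] [np.float64(140.0), np.float64(196.0), np.float64(140.0), np.float64(193.0)]
(array([514.4, 310.9]), array([123.6, 178. ]), -0.134)
```

Request:
move_arm(
  increments=[
    {"delta_pos": [0, -2.5, 20], "yaw": 0, "grip": 0.2},
    {"delta_pos": [0, -2.5, 50], "yaw": 0, "grip": 0.2},
    {"delta_pos": [0, -2.5, 75], "yaw": 0, "grip": 0.2},
    {"delta_pos": [0, -2.5, 88], "yaw": 0, "grip": 0.2},
    {"delta_pos": [0, -2.5, 88], "yaw": 0, "grip": 0.2},
  ],
)

```text
time_s: 24.53
tcp_pos: [510.4, 303.5, 31.7]
orientation: [3.132, -0.208, -0.008]
wrist_force: [-1.0, -0.2, -2.1]
width: 0.738
grip_force: 66.9
```

Request:
move_arm(
  increments=[
    {"delta_pos": [0, 0, 4], "yaw": 0, "grip": 0.2},
    {"delta_pos": [0, 0, 8], "yaw": 0, "grip": 0.2},
    {"delta_pos": [0, 0, 11], "yaw": 0, "grip": 0.2},
    {"delta_pos": [0, 0, 11], "yaw": 0, "grip": 0.2},
    {"delta_pos": [0, 0, 11], "yaw": 0, "grip": 0.2},
  ],
)

```text
time_s: 24.95
tcp_pos: [513.1, 304.7, 24.4]
orientation: [-3.134, 0.209, -0.001]
wrist_force: [0.5, -0.8, -2.8]
width: 0.742
grip_force: 66.9
```

Request:
move_arm(
  increments=[
    {"delta_pos": [0, 0, 1], "yaw": 0, "grip": 0.2},
    {"delta_pos": [0, 0, 1.5], "yaw": 0, "grip": 0.2},
    {"delta_pos": [0, 0, 1.5], "yaw": 0, "grip": 0.2},
  ],
)

```text
time_s: 25.2
tcp_pos: [513.3, 304.8, 23.3]
orientation: [-3.134, 0.209, -0.002]
wrist_force: [-0.1, 0.5, 3.5]
width: 0.743
grip_force: 67.6
```

Request:
move_arm(
  increments=[
    {"delta_pos": [0, 0, 0], "yaw": 0, "grip": 0.8},
    {"delta_pos": [0, 0, 0], "yaw": 0, "grip": 1},
    {"delta_pos": [0, 0, 0], "yaw": 0, "grip": 1},
    {"delta_pos": [0, 0, 0], "yaw": 0, "grip": 1},
  ],
)

```text
time_s: 25.53
tcp_pos: [512.8, 304.6, 22.4]
orientation: [-3.134, 0.209, -0.0]
wrist_force: [-0.5, 0.5, 0.2]
width: 1.0
grip_force: 0.0
```

Request:
move_arm(
  increments=[
    {"delta_pos": [0, 0, -15], "yaw": 0, "grip": 1},
    {"delta_pos": [0, 0, -50], "yaw": 0, "grip": 1},
    {"delta_pos": [0, 0, -90], "yaw": 0, "grip": 1},
    {"delta_pos": [0, 0, -130], "yaw": 0, "grip": 1},
    {"delta_pos": [0, 0, -170], "yaw": 0, "grip": 1},
  ],
)

```text
time_s: 25.95
tcp_pos: [512.2, 304.3, 193.8]
orientation: [3.134, -0.209, -0.001]
wrist_force: [1.4, 0.7, -0.8]
width: 0.998
grip_force: 0.0
```

Request:
move_arm(
  increments=[
    {"delta_pos": [0, 0, -35], "yaw": -0.1, "grip": 1},
    {"delta_pos": [0, 0, -70], "yaw": -0.134, "grip": 1},
    {"delta_pos": [0, 0, -105], "yaw": -0.134, "grip": 1},
    {"delta_pos": [0, 0, -130], "yaw": -0.134, "grip": 1},
    {"delta_pos": [0, 0, -130], "yaw": -0.134, "grip": 1},
  ],
)

```text
time_s: 26.37
tcp_pos: [515.5, 305.8, 329.0]
orientation: [-3.137, -0.001, -0.016]
wrist_force: [0.3, 0.3, 1.4]
width: 1.003
grip_force: 0.0
```

Run:
```python
from m import *
c=snap('side'); t=snap('top'); S=r.read_state(); o=S['orientation']; print(S['tcp_pos'],2*np.arctan2(-o[1],-o[0]))
H,Q,V=hsv(c); mk=comp(((H<8)|(H>172))&(Q>140)&(V>80),(318,140)); print('tin',rect_on(c,mk,35))
s=cv2.resize(cv2.cvtColor(c['color'],cv2.COLOR_RGB2BGR)[80:200,250:390],(400,343),interpolation=2)
q=cv2.resize(cv2.cvtColor(t['color'],cv2.COLOR_RGB2BGR)[200:320,90:230],(400,343),interpolation=2)
cv2.imwrite('pics/p7.png',np.hstack([s,q]))
```

```text
[513.20089693 304.75924923 323.43642549] 0.0007968609153472517
tin (array([525.6, 289.5]), array([ 87.1, 133.4]), -0.114)
```

View pics/p7.png

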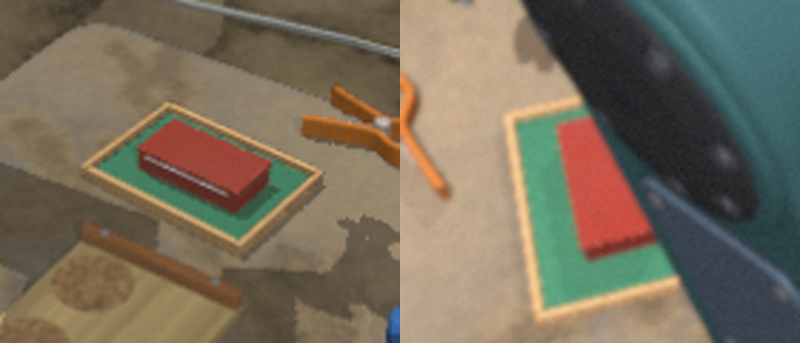

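The tin lies flat in the tray and is roughly centred. Compute the offset in the same view, so that calibration bias cancels.

Run:
```python
from m import *
c=snap('side'); f=lambda u,v:(250+u/2.857,80+v/2.857)
A=np.mean([onz(c,f(*p),35)[:2] for p in((178,118),(271,160),(238,195),(138,150))],0)
B=np.mean([onz(c,f(*p),16)[:2] for p in((168,103),(322,173),(241,244),(84,165))],0); print(A,B,A-B)
t=snap('top'); g=lambda u,v:(90+u/2.857,200+v/2.857)
# top view: left long edges
print('tin',[onz(t,g(*p),35)[:2].round(1) for p in((156,125),(183,247))],'tray',[onz(t,g(*p),16)[:2].round(1) for p in((105,115),(142,320))])
for X in[(437.8,-315.1),(531.8,-304),(628,-294)]: print(proj(c,[*X,4]))
```

```text
[517.91677685 304.5352322 ] [514.87980438 305.59578898] [ 3.03697246 -1.06055678]
tin [array([575.9, 326.3]), array([456.6, 338. ])] tray [array([615.3, 364.3]), array([417.8, 386.9])]
[148.80969219 286.02848094]
[185.30763059 303.50043275]
[225.52841941 323.16501049]
```

The tin is within about 3 mm of the tray middle. Now back to the flask.

Request:
move_arm(
  increments=[
    {"delta_pos": [7, 38, 0], "yaw": 0, "grip": 0.9},
    {"delta_pos": [15, 78, 0], "yaw": 0, "grip": 0.9},
    {"delta_pos": [22, 118, 0], "yaw": 0, "grip": 0.9},
    {"delta_pos": [30, 158, 0], "yaw": 0, "grip": 0.9},
    {"delta_pos": [38, 198, 0], "yaw": 0, "grip": 0.9},
  ],
)

```text
time_s: 26.98
tcp_pos: [549.8, 104.9, 320.2]
orientation: [3.141, 0.002, -0.006]
wrist_force: [0.9, 0.5, 0.0]
width: 0.954
grip_force: 0.0
```

Request:
move_arm(
  increments=[
    {"delta_pos": [7, 39, 0], "yaw": 0, "grip": 0.9},
    {"delta_pos": [15, 79, 0], "yaw": 0, "grip": 0.9},
    {"delta_pos": [22, 119, 0], "yaw": 0, "grip": 0.9},
    {"delta_pos": [30, 159, 0], "yaw": 0, "grip": 0.9},
    {"delta_pos": [38, 199, 0], "yaw": 0, "grip": 0.9},
  ],
)

```text
time_s: 27.4
tcp_pos: [588.0, -94.2, 320.0]
orientation: [-3.14, -0.001, 0.006]
wrist_force: [0.8, 0.7, -0.4]
width: 0.947
grip_force: 0.0
```

Request:
move_arm(
  increments=[
    {"delta_pos": [7, 40, 0], "yaw": 0, "grip": 0.9},
    {"delta_pos": [15, 80, 0], "yaw": 0, "grip": 0.9},
    {"delta_pos": [22, 120, 0], "yaw": 0, "grip": 0.9},
    {"delta_pos": [30, 160, 0], "yaw": 0, "grip": 0.9},
    {"delta_pos": [38, 198, 0], "yaw": 0, "grip": 0.9},
  ],
)

```text
time_s: 27.82
tcp_pos: [626.3, -292.3, 319.6]
orientation: [-3.139, -0.0, 0.006]
wrist_force: [0.3, 0.6, 0.2]
width: 0.953
grip_force: 0.0
```

Request:
move_arm(
  increments=[
    {"delta_pos": [0, 0, 0], "yaw": 0, "grip": 0.9},
    {"delta_pos": [0, 0, 0], "yaw": 0, "grip": 0.9},
    {"delta_pos": [0, 0, 0], "yaw": 0, "grip": 0.9},
    {"delta_pos": [0, 0, 0], "yaw": 0, "grip": 0.9},
    {"delta_pos": [0, 0, 0], "yaw": 0, "grip": 0.9},
  ],
)

```text
time_s: 28.23
tcp_pos: [627.0, -288.7, 321.9]
orientation: [-3.141, -0.004, 0.002]
wrist_force: [0.3, 0.2, -0.2]
width: 0.951
grip_force: 0.0
```

Request:
move_arm(
  increments=[
    {"delta_pos": [1, 4.5, 30], "yaw": 0, "grip": 0.9},
    {"delta_pos": [1, 4.5, 60], "yaw": 0, "grip": 0.9},
    {"delta_pos": [1, 4.5, 80], "yaw": 0, "grip": 0.9},
    {"delta_pos": [1, 4.5, 84], "yaw": 0, "grip": 0.9},
    {"delta_pos": [1, 4.5, 84], "yaw": 0, "grip": 0.9},
  ],
)

```text
time_s: 28.65
tcp_pos: [627.3, -293.1, 236.8]
orientation: [-3.14, -0.003, 0.005]
wrist_force: [0.3, 0.3, -0.1]
width: 0.949
grip_force: 0.0
```

Request:
move_arm(
  increments=[
    {"delta_pos": [0, 0, 0], "yaw": 0, "grip": 0.9},
    {"delta_pos": [0, 0, 0], "yaw": 0, "grip": 0.9},
    {"delta_pos": [0, 0, 0], "yaw": 0, "grip": 0.9},
    {"delta_pos": [0, 0, 0], "yaw": 0, "grip": 0.9},
  ],
)

```text
time_s: 28.98
tcp_pos: [629.0, -295.2, 240.0]
orientation: [3.14, 0.001, 0.004]
wrist_force: [0.0, 0.6, -0.1]
width: 0.951
grip_force: 0.0
```

Request:
move_arm(
  increments=[
    {"delta_pos": [0, 0, 1], "yaw": 0, "grip": -1},
    {"delta_pos": [0, 0, 1], "yaw": 0, "grip": -1},
    {"delta_pos": [0, 0, 1], "yaw": 0, "grip": -1},
    {"delta_pos": [0, 0, 1], "yaw": 0, "grip": -1},
    {"delta_pos": [0, 0, 1], "yaw": 0, "grip": -1},
  ],
  squeeze=65,
)

```text
time_s: 29.4
tcp_pos: [628.5, -294.7, 237.8]
orientation: [-3.141, -0.001, -0.001]
wrist_force: [0.5, 2.2, 4.0]
width: 0.571
grip_force: 67.8
```

Request:
move_arm(
  increments=[
    {"delta_pos": [0, 0, 0], "yaw": 0, "grip": -1},
    {"delta_pos": [0, 0, 0], "yaw": 0, "grip": -1},
    {"delta_pos": [0, 0, 0], "yaw": 0, "grip": -1},
    {"delta_pos": [0, 0, 0], "yaw": 0, "grip": -1},
    {"delta_pos": [0, 0, 0], "yaw": 0, "grip": -1},
  ],
)

```text
time_s: 29.82
tcp_pos: [628.5, -294.8, 237.9]
orientation: [-3.141, -0.001, -0.001]
wrist_force: [0.2, 1.8, 5.6]
width: 0.568
grip_force: 67.8
```

Request:
move_arm(
  increments=[
    {"delta_pos": [0, 0, -8], "yaw": 0, "grip": -1},
    {"delta_pos": [0, 0, -25], "yaw": 0, "grip": -1},
    {"delta_pos": [0, 0, -50], "yaw": 0, "grip": -1},
    {"delta_pos": [0, 0, -75], "yaw": 0, "grip": -1},
    {"delta_pos": [0, 0, -85], "yaw": 0, "grip": -1},
  ],
)

```text
time_s: 30.23
tcp_pos: [628.8, -295.6, 325.0]
orientation: [3.14, 0.001, 0.003]
wrist_force: [0.9, -1.4, -3.9]
width: 0.57
grip_force: 68.5
```

Request:
move_arm(
  increments=[
    {"delta_pos": [-3, -10, 0], "yaw": 0, "grip": -1},
    {"delta_pos": [-9, -30, 0], "yaw": 0, "grip": -1},
    {"delta_pos": [-18, -60, 0], "yaw": 0, "grip": -1},
    {"delta_pos": [-28, -93, 0], "yaw": 0, "grip": -1},
    {"delta_pos": [-38, -126, 0], "yaw": 0, "grip": -1},
  ],
)

```text
time_s: 30.65
tcp_pos: [587.9, -166.9, 319.4]
orientation: [-3.139, 0.0, 0.007]
wrist_force: [0.8, 0.3, -5.2]
width: 0.566
grip_force: 68.6
```

Request:
move_arm(
  increments=[
    {"delta_pos": [-10, -33, 0], "yaw": 0, "grip": -1},
    {"delta_pos": [-20, -66, 0], "yaw": 0, "grip": -1},
    {"delta_pos": [-30, -99, 0], "yaw": 0, "grip": -1},
    {"delta_pos": [-40, -132, 0], "yaw": 0, "grip": -1},
    {"delta_pos": [-50, -165, 0], "yaw": 0, "grip": -1},
  ],
)

```text
time_s: 31.07
tcp_pos: [537.3, -1.8, 320.0]
orientation: [-3.141, -0.001, 0.006]
wrist_force: [1.5, 0.4, -4.4]
width: 0.567
grip_force: 68.6
```

Request:
move_arm(
  increments=[
    {"delta_pos": [-10, -33, 0], "yaw": 0, "grip": -1},
    {"delta_pos": [-18, -62, 0], "yaw": 0, "grip": -1},
    {"delta_pos": [-25, -83, 0], "yaw": 0, "grip": -1},
    {"delta_pos": [-29, -96, 0], "yaw": 0, "grip": -1},
    {"delta_pos": [-30, -102, 0], "yaw": 0, "grip": -1},
  ],
)

```text
time_s: 31.48
tcp_pos: [506.9, 100.3, 320.3]
orientation: [-3.141, -0.005, 0.007]
wrist_force: [-0.6, -0.2, -5.4]
width: 0.566
grip_force: 68.9
```

Request:
move_arm(
  increments=[
    {"delta_pos": [0, 0, 0], "yaw": 0, "grip": -1},
    {"delta_pos": [0, 0, 15], "yaw": 0, "grip": -1},
    {"delta_pos": [0, 0, 40], "yaw": 0, "grip": -1},
    {"delta_pos": [0, 0, 60], "yaw": 0, "grip": -1},
    {"delta_pos": [0, 0, 60], "yaw": 0, "grip": -1},
  ],
)

```text
time_s: 31.9
tcp_pos: [506.8, 96.7, 257.7]
orientation: [3.14, -0.0, -0.014]
wrist_force: [-3.1, 0.0, -5.5]
width: 0.569
grip_force: 68.7
```

Request:
move_arm(
  increments=[
    {"delta_pos": [0, 0, 0], "yaw": 0, "grip": -1},
    {"delta_pos": [0, 0, 0], "yaw": 0, "grip": -1},
    {"delta_pos": [0, 0, 0], "yaw": 0, "grip": -1},
    {"delta_pos": [0, 0, 0], "yaw": 0, "grip": -1},
  ],
)

```text
time_s: 32.23
tcp_pos: [511.0, 97.9, 263.7]
orientation: [-3.141, -0.001, -0.004]
wrist_force: [-0.8, 0.1, -4.8]
width: 0.571
grip_force: 68.7
```

Request:
move_arm(
  increments=[
    {"delta_pos": [0, 0, 4], "yaw": 0, "grip": -1},
    {"delta_pos": [0, 0, 7], "yaw": 0, "grip": -1},
    {"delta_pos": [0, 0, 10], "yaw": 0, "grip": -1},
    {"delta_pos": [0, 0, 11], "yaw": 0, "grip": -1},
    {"delta_pos": [0, 0, 11], "yaw": 0, "grip": -1},
  ],
)

```text
time_s: 32.65
tcp_pos: [510.3, 98.2, 251.8]
orientation: [-3.141, -0.001, -0.002]
wrist_force: [-0.6, 1.0, 0.8]
width: 0.568
grip_force: 69.7
```

Request:
move_arm(
  increments=[
    {"delta_pos": [0, 0, 0], "yaw": 0, "grip": -1},
    {"delta_pos": [0, 0, 0], "yaw": 0, "grip": -1},
  ],
)

```text
time_s: 32.82
tcp_pos: [510.3, 98.2, 251.8]
orientation: [-3.141, -0.001, -0.001]
wrist_force: [-1.0, 0.4, 2.2]
width: 0.569
grip_force: 69.6
```

On its spot. Release, up, then to the can at (532,-304).

Request:
move_arm(
  increments=[
    {"delta_pos": [0, 0, 0], "yaw": 0, "grip": 0.4},
    {"delta_pos": [0, 0, 0], "yaw": 0, "grip": 0.9},
    {"delta_pos": [0, 0, 0], "yaw": 0, "grip": 0.9},
    {"delta_pos": [0, 0, 0], "yaw": 0, "grip": 0.9},
    {"delta_pos": [0, 0, 0], "yaw": 0, "grip": 0.9},
  ],
)

```text
time_s: 33.23
tcp_pos: [510.0, 98.0, 251.3]
orientation: [-3.142, -0.001, 0.0]
wrist_force: [0.8, -0.1, 0.3]
width: 0.948
grip_force: 0.0
```

Request:
move_arm(
  increments=[
    {"delta_pos": [0, 0, -15], "yaw": 0, "grip": 0.9},
    {"delta_pos": [0, 0, -40], "yaw": 0, "grip": 0.9},
    {"delta_pos": [0, 0, -70], "yaw": 0, "grip": 0.9},
    {"delta_pos": [0, 0, -75], "yaw": 0, "grip": 0.9},
    {"delta_pos": [0, 0, -75], "yaw": 0, "grip": 0.9},
  ],
)

```text
time_s: 33.65
tcp_pos: [511.5, 98.1, 328.8]
orientation: [-3.141, -0.001, -0.008]
wrist_force: [-0.3, 0.1, -0.8]
width: 0.95
grip_force: 0.0
```

Request:
move_arm(
  increments=[
    {"delta_pos": [2, 40, 0], "yaw": 0, "grip": 0.8},
    {"delta_pos": [4, 80, 0], "yaw": 0, "grip": 0.8},
    {"delta_pos": [6, 120, 0], "yaw": 0, "grip": 0.8},
    {"delta_pos": [8, 160, 0], "yaw": 0, "grip": 0.8},
    {"delta_pos": [11, 200, 0], "yaw": 0, "grip": 0.8},
  ],
)

```text
time_s: 34.07
tcp_pos: [520.0, -103.3, 324.8]
orientation: [-3.141, -0.002, 0.003]
wrist_force: [1.3, 0.5, -0.1]
width: 0.897
grip_force: 0.0
```

Request:
move_arm(
  increments=[
    {"delta_pos": [2, 40, 0], "yaw": 0, "grip": 0.8},
    {"delta_pos": [4, 80, 0], "yaw": 0, "grip": 0.8},
    {"delta_pos": [6, 120, 0], "yaw": 0, "grip": 0.8},
    {"delta_pos": [8, 160, 0], "yaw": 0, "grip": 0.8},
    {"delta_pos": [11, 202, 0], "yaw": 0, "grip": 0.8},
  ],
)

```text
time_s: 34.48
tcp_pos: [531.2, -304.9, 324.5]
orientation: [-3.14, -0.001, 0.003]
wrist_force: [0.8, 0.1, 0.8]
width: 0.898
grip_force: 0.0
```

Request:
move_arm(
  increments=[
    {"delta_pos": [0, 0, 0], "yaw": 0, "grip": 0.8},
    {"delta_pos": [0, 0, 30], "yaw": 0, "grip": 0.8},
    {"delta_pos": [0, 0, 65], "yaw": 0, "grip": 0.8},
    {"delta_pos": [0, 0, 90], "yaw": 0, "grip": 0.8},
    {"delta_pos": [0, 0, 90], "yaw": 0, "grip": 0.8},
  ],
)

```text
time_s: 34.9
tcp_pos: [528.2, -300.7, 229.1]
orientation: [-3.134, -0.001, 0.016]
wrist_force: [-0.3, -0.0, -0.6]
width: 0.901
grip_force: 0.0
```

Request:
move_arm(
  increments=[
    {"delta_pos": [0, 0, 0], "yaw": 0, "grip": 0.8},
    {"delta_pos": [0, 0, 0], "yaw": 0, "grip": 0.8},
    {"delta_pos": [0, 0, 0], "yaw": 0, "grip": 0.8},
    {"delta_pos": [0, 0, 0], "yaw": 0, "grip": 0.8},
    {"delta_pos": [0, 0, 0], "yaw": 0, "grip": 0.8},
  ],
)

```text
time_s: 35.32
tcp_pos: [533.0, -303.9, 237.9]
orientation: [3.14, 0.002, 0.004]
wrist_force: [-0.2, -1.0, -0.0]
width: 0.898
grip_force: 0.0
```

Request:
move_arm(
  increments=[
    {"delta_pos": [-0.5, 0, 20], "yaw": 0, "grip": 0.8},
    {"delta_pos": [-0.5, 0, 45], "yaw": 0, "grip": 0.8},
    {"delta_pos": [-0.5, 0, 57], "yaw": 0, "grip": 0.8},
    {"delta_pos": [-0.5, 0, 57], "yaw": 0, "grip": 0.8},
    {"delta_pos": [-0.5, 0, 57], "yaw": 0, "grip": 0.8},
  ],
)

```text
time_s: 35.73
tcp_pos: [531.5, -303.3, 179.3]
orientation: [-3.141, -0.001, 0.001]
wrist_force: [-0.2, -0.0, -0.1]
width: 0.898
grip_force: 0.0
```

Request:
move_arm(
  increments=[
    {"delta_pos": [0, 0, 0], "yaw": 0, "grip": 0.8},
    {"delta_pos": [0, 0, 0], "yaw": 0, "grip": 0.8},
    {"delta_pos": [0, 0, 0], "yaw": 0, "grip": -1},
    {"delta_pos": [0, 0, 0], "yaw": 0, "grip": -1},
    {"delta_pos": [0, 0, 0], "yaw": 0, "grip": -1},
  ],
  squeeze=50,
)

```text
time_s: 36.15
tcp_pos: [532.2, -303.8, 180.3]
orientation: [3.141, 0.001, 0.002]
wrist_force: [1.0, -1.2, 1.6]
width: 0.514
grip_force: 51.0
```

Request:
move_arm(
  increments=[
    {"delta_pos": [0, 0, 0], "yaw": 0, "grip": -1},
    {"delta_pos": [0, 0, 0], "yaw": 0, "grip": -1},
    {"delta_pos": [0, 0, 0], "yaw": 0, "grip": -1},
    {"delta_pos": [0, 0, 0], "yaw": 0, "grip": -1},
    {"delta_pos": [0, 0, 0], "yaw": 0, "grip": -1},
  ],
)

```text
time_s: 36.57
tcp_pos: [532.2, -303.7, 180.3]
orientation: [3.141, 0.001, 0.002]
wrist_force: [0.8, 1.6, 5.1]
width: 0.511
grip_force: 51.1
```

Request:
move_arm(
  increments=[
    {"delta_pos": [0, 0, -10], "yaw": 0, "grip": -1},
    {"delta_pos": [0, 0, -30], "yaw": 0, "grip": -1},
    {"delta_pos": [0, 0, -55], "yaw": 0, "grip": -1},
    {"delta_pos": [0, 0, -78], "yaw": 0, "grip": -1},
    {"delta_pos": [0, 0, -85], "yaw": 0, "grip": -1},
  ],
)

```text
time_s: 36.98
tcp_pos: [533.0, -304.4, 268.0]
orientation: [3.139, 0.001, 0.006]
wrist_force: [0.8, -0.3, -1.7]
width: 0.511
grip_force: 51.8
```

Request:
move_arm(
  increments=[
    {"delta_pos": [-2, -15, 0], "yaw": 0, "grip": -1},
    {"delta_pos": [-4, -45, 0], "yaw": 0, "grip": -1},
    {"delta_pos": [-7, -80, 0], "yaw": 0, "grip": -1},
    {"delta_pos": [-10, -115, 0], "yaw": 0, "grip": -1},
    {"delta_pos": [-14, -150, 0], "yaw": 0, "grip": -1},
  ],
)

```text
time_s: 37.4
tcp_pos: [515.9, -151.1, 262.6]
orientation: [-3.14, -0.0, 0.004]
wrist_force: [-0.2, 0.5, -3.3]
width: 0.513
grip_force: 51.8
```

Request:
move_arm(
  increments=[
    {"delta_pos": [-4, -35, 0], "yaw": 0, "grip": -1},
    {"delta_pos": [-8, -70, 0], "yaw": 0, "grip": -1},
    {"delta_pos": [-11, -105, 0], "yaw": 0, "grip": -1},
    {"delta_pos": [-13, -135, 0], "yaw": 0, "grip": -1},
    {"delta_pos": [-14, -154, 0], "yaw": 0, "grip": -1},
  ],
)

```text
time_s: 37.82
tcp_pos: [500.7, 4.2, 262.7]
orientation: [-3.139, -0.004, 0.006]
wrist_force: [0.8, -0.2, -2.0]
width: 0.512
grip_force: 52.0
```

Request:
move_arm(
  increments=[
    {"delta_pos": [0, 0, 0], "yaw": 0, "grip": -1},
    {"delta_pos": [0, 0, 0], "yaw": 0, "grip": -1},
    {"delta_pos": [0, 0, 20], "yaw": 0, "grip": -1},
    {"delta_pos": [0, 0, 45], "yaw": 0, "grip": -1},
    {"delta_pos": [0, 0, 60], "yaw": 0, "grip": -1},
  ],
)

```text
time_s: 38.23
tcp_pos: [502.1, -0.2, 202.0]
orientation: [3.142, 0.0, -0.004]
wrist_force: [0.4, 0.4, -3.1]
width: 0.512
grip_force: 52.1
```

Request:
move_arm(
  increments=[
    {"delta_pos": [0, 0, 0], "yaw": 0, "grip": -1},
    {"delta_pos": [0, 0, 0], "yaw": 0, "grip": -1},
    {"delta_pos": [0, 0, 0], "yaw": 0, "grip": -1},
    {"delta_pos": [0, 0, 0], "yaw": 0, "grip": -1},
    {"delta_pos": [0, 0, 0], "yaw": 0, "grip": -1},
  ],
)

```text
time_s: 38.65
tcp_pos: [504.4, 0.1, 205.4]
orientation: [3.141, 0.001, 0.003]
wrist_force: [1.1, 0.0, -3.0]
width: 0.509
grip_force: 52.0
```

Target (504.2, 0.2, 194). Lower 11, release to a part opening beside the flask, then rise and go to the oil bottle.

Request:
move_arm(
  increments=[
    {"delta_pos": [0, 0, 4], "yaw": 0, "grip": -1},
    {"delta_pos": [0, 0, 7], "yaw": 0, "grip": -1},
    {"delta_pos": [0, 0, 10], "yaw": 0, "grip": -1},
    {"delta_pos": [0, 0, 11.5], "yaw": 0, "grip": -1},
    {"delta_pos": [0, 0, 11.5], "yaw": 0, "grip": -1},
  ],
)

```text
time_s: 39.07
tcp_pos: [504.6, 0.5, 194.3]
orientation: [3.142, 0.001, 0.004]
wrist_force: [-1.2, 0.7, 11.9]
width: 0.513
grip_force: 53.6
```

Request:
move_arm(
  increments=[
    {"delta_pos": [0, 0, 0], "yaw": 0, "grip": -1},
    {"delta_pos": [0, 0, 0], "yaw": 0, "grip": 0.2},
    {"delta_pos": [0, 0, 0], "yaw": 0, "grip": 0.53},
    {"delta_pos": [0, 0, 0], "yaw": 0, "grip": 0.53},
    {"delta_pos": [0, 0, 0], "yaw": 0, "grip": 0.53},
  ],
)

```text
time_s: 39.48
tcp_pos: [503.5, 0.5, 192.7]
orientation: [-3.141, -0.001, 0.0]
wrist_force: [0.3, 0.6, -0.1]
width: 0.764
grip_force: 0.0
```

Request:
move_arm(
  increments=[
    {"delta_pos": [0, 0, -15], "yaw": 0, "grip": 0.53},
    {"delta_pos": [0, 0, -40], "yaw": 0, "grip": 0.53},
    {"delta_pos": [0, 0, -70], "yaw": 0, "grip": 0.53},
    {"delta_pos": [0, 0, -80], "yaw": 0, "grip": 0.53},
    {"delta_pos": [0, 0, -80], "yaw": 0, "grip": 0.53},
  ],
)

```text
time_s: 39.9
tcp_pos: [505.5, 0.2, 275.5]
orientation: [3.141, 0.001, 0.009]
wrist_force: [0.6, 0.1, 0.7]
width: 0.766
grip_force: 0.0
```

Request:
move_arm(
  increments=[
    {"delta_pos": [-6, 30, 0], "yaw": 0, "grip": 0.8},
    {"delta_pos": [-14, 68, 0], "yaw": 0, "grip": 0.8},
    {"delta_pos": [-22, 106, 0], "yaw": 0, "grip": 0.8},
    {"delta_pos": [-30, 144, 0], "yaw": 0, "grip": 0.8},
    {"delta_pos": [-38, 180, 0], "yaw": 0, "grip": 0.8},
  ],
)

```text
time_s: 40.32
tcp_pos: [464.2, -180.8, 271.1]
orientation: [-3.141, -0.002, 0.003]
wrist_force: [0.4, -0.5, -0.2]
width: 0.898
grip_force: 0.0
```

Request:
move_arm(
  increments=[
    {"delta_pos": [-8, 38, 0], "yaw": 0, "grip": 0.8},
    {"delta_pos": [-16, 76, 0], "yaw": 0, "grip": 0.8},
    {"delta_pos": [-24, 110, 0], "yaw": 0, "grip": 0.8},
    {"delta_pos": [-28, 135, 0], "yaw": 0, "grip": 0.8},
    {"delta_pos": [-28, 135, 0], "yaw": 0, "grip": 0.8},
  ],
)

```text
time_s: 40.73
tcp_pos: [436.5, -319.1, 271.0]
orientation: [3.14, -0.005, -0.002]
wrist_force: [0.9, 0.4, 0.7]
width: 0.898
grip_force: 0.0
```

Request:
move_arm(
  increments=[
    {"delta_pos": [0, 0, 0], "yaw": 0, "grip": 0.8},
    {"delta_pos": [0, 0, 0], "yaw": 0, "grip": 0.8},
    {"delta_pos": [0, 0, 30], "yaw": 0, "grip": 0.8},
    {"delta_pos": [0, 0, 60], "yaw": 0, "grip": 0.8},
    {"delta_pos": [0, 0, 60], "yaw": 0, "grip": 0.8},
  ],
)

```text
time_s: 41.15
tcp_pos: [435.0, -310.3, 207.7]
orientation: [-3.134, -0.004, 0.011]
wrist_force: [-1.6, 1.2, -0.1]
width: 0.899
grip_force: 0.0
```

Request:
move_arm(
  increments=[
    {"delta_pos": [0, 0, 0], "yaw": 0, "grip": 0.8},
    {"delta_pos": [0, 0, 0], "yaw": 0, "grip": 0.8},
    {"delta_pos": [0, 0, 0], "yaw": 0, "grip": 0.8},
    {"delta_pos": [0, 0, 0], "yaw": 0, "grip": 0.8},
    {"delta_pos": [0, 0, 0], "yaw": 0, "grip": 0.8},
  ],
)

```text
time_s: 41.57
tcp_pos: [438.5, -315.0, 214.2]
orientation: [3.14, 0.002, 0.003]
wrist_force: [0.2, -0.2, 0.6]
width: 0.901
grip_force: 0.0
```

Request:
move_arm(
  increments=[
    {"delta_pos": [-0.5, 0, 20], "yaw": 0, "grip": 0.8},
    {"delta_pos": [-0.5, 0, 45], "yaw": 0, "grip": 0.8},
    {"delta_pos": [-0.5, 0, 60], "yaw": 0, "grip": 0.8},
    {"delta_pos": [-0.5, 0, 61], "yaw": 0, "grip": 0.8},
    {"delta_pos": [-0.5, 0, 61], "yaw": 0, "grip": 0.8},
  ],
)

```text
time_s: 41.98
tcp_pos: [436.9, -314.4, 151.7]
orientation: [-3.141, -0.001, 0.002]
wrist_force: [-0.0, -0.0, 1.0]
width: 0.903
grip_force: 0.0
```

Request:
move_arm(
  increments=[
    {"delta_pos": [0, 0, 0], "yaw": 0, "grip": 0.8},
    {"delta_pos": [0, 0, 0], "yaw": 0, "grip": 0.8},
    {"delta_pos": [0, 0, 0], "yaw": 0, "grip": -1},
    {"delta_pos": [0, 0, 0], "yaw": 0, "grip": -1},
    {"delta_pos": [0, 0, 0], "yaw": 0, "grip": -1},
  ],
)

```text
time_s: 42.4
tcp_pos: [437.5, -314.8, 152.4]
orientation: [3.141, 0.001, 0.001]
wrist_force: [-0.2, -0.4, -0.0]
width: 0.484
grip_force: 0.0
```

Request:
move_arm(
  increments=[
    {"delta_pos": [0, 0, 0], "yaw": 0, "grip": -1},
    {"delta_pos": [0, 0, 0], "yaw": 0, "grip": -1},
    {"delta_pos": [0, 0, 0], "yaw": 0, "grip": -1},
    {"delta_pos": [0, 0, 0], "yaw": 0, "grip": -1},
    {"delta_pos": [0, 0, 0], "yaw": 0, "grip": -1},
  ],
)

```text
time_s: 42.82
tcp_pos: [437.6, -315.0, 152.6]
orientation: [3.141, 0.001, 0.001]
wrist_force: [-0.1, 0.2, 5.7]
width: 0.444
grip_force: 50.1
```

Request:
move_arm(
  increments=[
    {"delta_pos": [0, 0, -10], "yaw": 0, "grip": -1},
    {"delta_pos": [0, 0, -30], "yaw": 0, "grip": -1},
    {"delta_pos": [0, 0, -55], "yaw": 0, "grip": -1},
    {"delta_pos": [0, 0, -78], "yaw": 0, "grip": -1},
    {"delta_pos": [0, 0, -85], "yaw": 0, "grip": -1},
  ],
)

```text
time_s: 43.23
tcp_pos: [438.4, -315.6, 240.2]
orientation: [3.139, 0.001, 0.005]
wrist_force: [0.2, -1.3, -2.5]
width: 0.442
grip_force: 51.1
```

Request:
move_arm(
  increments=[
    {"delta_pos": [4, -15, 0], "yaw": 0, "grip": -1},
    {"delta_pos": [12, -42, 0], "yaw": 0, "grip": -1},
    {"delta_pos": [22, -74, 0], "yaw": 0, "grip": -1},
    {"delta_pos": [32, -106, 0], "yaw": 0, "grip": -1},
    {"delta_pos": [42, -138, 0], "yaw": 0, "grip": -1},
  ],
)

```text
time_s: 43.65
tcp_pos: [478.6, -175.0, 236.0]
orientation: [-3.141, 0.0, 0.002]
wrist_force: [0.5, -0.9, -2.3]
width: 0.436
grip_force: 51.1
```

Request:
move_arm(
  increments=[
    {"delta_pos": [9, -30, 0], "yaw": 0, "grip": -1},
    {"delta_pos": [16, -57, 0], "yaw": 0, "grip": -1},
    {"delta_pos": [20, -70, 0], "yaw": 0, "grip": -1},
    {"delta_pos": [22, -77, 0], "yaw": 0, "grip": -1},
    {"delta_pos": [22, -77, 0], "yaw": 0, "grip": -1},
  ],
)

```text
time_s: 44.07
tcp_pos: [500.8, -98.1, 236.2]
orientation: [-3.141, -0.004, 0.002]
wrist_force: [-0.5, -0.0, -2.9]
width: 0.441
grip_force: 51.3
```

Request:
move_arm(
  increments=[
    {"delta_pos": [0, 0, 0], "yaw": 0, "grip": -1},
    {"delta_pos": [0, 0, 0], "yaw": 0, "grip": -1},
    {"delta_pos": [0, 0, 20], "yaw": 0, "grip": -1},
    {"delta_pos": [0, 0, 45], "yaw": 0, "grip": -1},
    {"delta_pos": [0, 0, 60], "yaw": 0, "grip": -1},
  ],
)

```text
time_s: 44.48
tcp_pos: [500.2, -100.7, 175.3]
orientation: [-3.142, 0.002, 0.002]
wrist_force: [-0.7, 0.3, -3.4]
width: 0.446
grip_force: 51.2
```

Request:
move_arm(
  increments=[
    {"delta_pos": [0, 0, 0], "yaw": 0, "grip": -1},
    {"delta_pos": [0, 0, 0], "yaw": 0, "grip": -1},
    {"delta_pos": [0, 0, 0], "yaw": 0, "grip": -1},
    {"delta_pos": [0, 0, 0], "yaw": 0, "grip": -1},
    {"delta_pos": [0, 0, 0], "yaw": 0, "grip": -1},
  ],
)

```text
time_s: 44.9
tcp_pos: [502.0, -100.1, 178.0]
orientation: [3.141, 0.001, 0.004]
wrist_force: [-0.2, 0.0, -2.1]
width: 0.442
grip_force: 51.1
```

Request:
move_arm(
  increments=[
    {"delta_pos": [0, 0, 4], "yaw": 0, "grip": -1},
    {"delta_pos": [0, 0, 7], "yaw": 0, "grip": -1},
    {"delta_pos": [0, 0, 10], "yaw": 0, "grip": -1},
    {"delta_pos": [0, 0, 10.5], "yaw": 0, "grip": -1},
    {"delta_pos": [0, 0, 10.5], "yaw": 0, "grip": -1},
  ],
)

```text
time_s: 45.32
tcp_pos: [501.3, -99.6, 166.6]
orientation: [3.141, 0.001, 0.001]
wrist_force: [0.6, 0.7, 2.6]
width: 0.445
grip_force: 51.9
```

Seated. Release, lift off, and step clear to the right for a check.

Request:
move_arm(
  increments=[
    {"delta_pos": [0, 0, 0], "yaw": 0, "grip": -1},
    {"delta_pos": [0, 0, 0], "yaw": 0, "grip": 0.2},
    {"delta_pos": [0, 0, 0], "yaw": 0, "grip": 0.6},
    {"delta_pos": [0, 0, 0], "yaw": 0, "grip": 0.6},
    {"delta_pos": [0, 0, 0], "yaw": 0, "grip": 0.6},
  ],
)

```text
time_s: 45.73
tcp_pos: [501.1, -99.5, 166.2]
orientation: [-3.142, -0.001, 0.0]
wrist_force: [-0.3, -0.1, 0.4]
width: 0.8
grip_force: 0.0
```

Request:
move_arm(
  increments=[
    {"delta_pos": [0, 0, -15], "yaw": 0, "grip": 0.6},
    {"delta_pos": [0, 0, -40], "yaw": 0, "grip": 0.6},
    {"delta_pos": [0, 0, -75], "yaw": 0, "grip": 0.6},
    {"delta_pos": [0, 0, -100], "yaw": 0, "grip": 0.6},
    {"delta_pos": [0, 0, -110], "yaw": 0, "grip": 0.6},
  ],
)

```text
time_s: 46.15
tcp_pos: [502.9, -100.1, 280.0]
orientation: [3.14, 0.001, 0.009]
wrist_force: [1.4, -0.2, 0.3]
width: 0.8
grip_force: 0.0
```

Request:
move_arm(
  increments=[
    {"delta_pos": [-20, 35, 0], "yaw": 0, "grip": 0.6},
    {"delta_pos": [-35, 70, 0], "yaw": 0, "grip": 0.6},
    {"delta_pos": [-50, 105, 0], "yaw": 0, "grip": 0.6},
    {"delta_pos": [-65, 140, 0], "yaw": 0, "grip": 0.6},
    {"delta_pos": [-80, 175, 0], "yaw": 0, "grip": 0.6},
  ],
)

```text
time_s: 46.57
tcp_pos: [420.0, -275.6, 275.7]
orientation: [-3.141, -0.002, 0.001]
wrist_force: [0.1, 0.1, -0.8]
width: 0.801
grip_force: 0.0
```

Request:
move_arm(
  increments=[
    {"delta_pos": [-20, 35, 0], "yaw": 0, "grip": 0.6},
    {"delta_pos": [-35, 70, 0], "yaw": 0, "grip": 0.6},
    {"delta_pos": [-50, 105, 0], "yaw": 0, "grip": 0.6},
    {"delta_pos": [-60, 140, 0], "yaw": 0, "grip": 0.6},
    {"delta_pos": [-60, 140, 0], "yaw": 0, "grip": 0.6},
  ],
)

```text
time_s: 46.98
tcp_pos: [359.3, -420.9, 275.6]
orientation: [3.138, -0.005, -0.001]
wrist_force: [1.3, -0.5, 0.3]
width: 0.799
grip_force: 0.0
```

Request:
move_arm(
  increments=[
    {"delta_pos": [0, 0, 0], "yaw": 0, "grip": 0.6},
    {"delta_pos": [0, 0, 0], "yaw": 0, "grip": 0.6},
    {"delta_pos": [0, 0, 0], "yaw": 0, "grip": 0.6},
    {"delta_pos": [0, 0, 0], "yaw": 0, "grip": 0.6},
    {"delta_pos": [0, 0, 0], "yaw": 0, "grip": 0.6},
  ],
)

```text
time_s: 47.4
tcp_pos: [361.8, -413.4, 276.3]
orientation: [-3.141, -0.004, 0.0]
wrist_force: [-0.2, -0.4, 0.5]
width: 0.802
grip_force: 0.0
```

Run:
```python
from m import *
a=cv2.imread('pics/side0.png'); b=cv2.imread('pics/top0.png')
def caps(img,n):
    H,S,V=[x.astype(int) for x in cv2.split(cv2.cvtColor(img,cv2.COLOR_BGR2HSV))]; o=[]
    for k,p in {'flask':((280,100),(238,182)),'can':((256,145),(280,187)),'oil':((226,183),(319,180))}.items():
        m=(V<60) if k=='flask' else ((S<50)&(V>150) if k=='can' else (H>20)&(H<32)&(S>150)&(V>120))
        y,x=np.nonzero(comp(m,p[n])); o.append((k,x.min(),x.max(),y.min(),y.max()))
    return o
s=snap('side','end_s.png'); t=snap('top','end_t.png')
for n,(i,f) in enumerate(((a,'end_s.png'),(b,'end_t.png'))): print(caps(i,n)); print(caps(cv2.imread('pics/'+f),n))
H,Q,V=hsv(s)
q=np.hstack([cv2.imread('pics/end_s.png')[80:280,100:400],cv2.imread('pics/end_t.png')[150:350,110:410]])
cv2.imwrite('pics/e.png',cv2.resize(q,(800,267)))
```

```text
[('flask', np.int64(271), np.int64(291), np.int64(96), np.int64(115)), ('can', np.int64(245), np.int64(265), np.int64(134), np.int64(147)), ('oil', np.int64(217), np.int64(235), np.int64(171), np.int64(196))]
[('flask', np.int64(271), np.int64(292), np.int64(95), np.int64(115)), ('can', np.int64(246), np.int64(265), np.int64(134), np.int64(147)), ('oil', np.int64(217), np.int64(235), np.int64(171), np.int64(196))]
[('flask', np.int64(228), np.int64(249), np.int64(174), np.int64(196)), ('can', np.int64(271), np.int64(291), np.int64(173), np.int64(199)), ('oil', np.int64(313), np.int64(329), np.int64(169), np.int64(190))]
[('flask', np.int64(228), np.int64(249), np.int64(180), np.int64(196)), ('can', np.int64(271), np.int64(291), np.int64(174), np.int64(189)), ('oil', np.int64(196), np.int64(226), np.int64(142), np.int64(169))]
```

View pics/e.png

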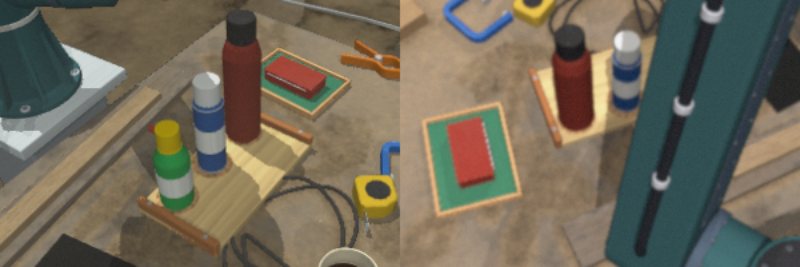

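The three caps are back within a pixel of their first positions. All stand upright on the rack, and the tin lies centred in the tray. Handing in.

```bash
python3 -c "
from bench import workorder; print(workorder.job_done())"
```

```text
the job is handed in; nothing more can be done
None
```

The job is handed in, but no verdict came back: by the last pictures the tin lies about 3 mm from the tray's middle, and flask, oil bottle and spray can stand upright on the rack, their caps within about a pixel of where they started.

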